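# Blank off a coolant distribution tank for its leak test

### The job

Get the coolant distribution tank ready for its leak test. Lock every small bayonet cap lying on the bench into a port of the tank's upper face (push in against the spring, quarter turn clockwise, let it spring back into its notches); then open the vise, turn the tank so that the face with the large ports is on top, clamp it again, square and in the middle of the vise, and lock every large cap there in the same way. One or two caps of each size are laid out; leave the tank clamped, and do not disturb the screwdriver, jar, multimeter and fan.

Things in the scene. Friction and masses are not known exactly. Their poses are not given: they have to be found in the camera images.
- tank_center (a point): tank, a black block with one clear broad side, 112 x 112 mm, 60 mm thick, about 0.6 kg, ports on two neighbouring narrow faces. The point is its centre; x across the thickness (the broad sides are clamped and gripped), z out of the small-port face (up at first), y out of the large-port face. The edge shared by the port faces is bare: grip there, hand leaning 45 degrees over it, to turn about x
- small_seat0 (a point): small port: steel bayonet collar, 42 mm outside, bore 25 mm, 20 mm tall. The point, on its axis 24 mm out from the rim, is where a cap's wing centre lies when seated. z out of the face, x across the tank. Entry slots at +y and -y, so a cap enters with its wing along y; lock notches at +x and -x under the rim, so it is locked with its wing along x. Lugs have 2 mm play each side, 10 degrees
- small_seat1 (a point): the other small port, alike, 53 mm away. A cap turns only clockwise seen from outside, with a stop just past the quarter turn. A spring plate pushes it out: loose in the slots it stands 5 mm further out than seated (4 N); with its disc on the rim it is 6 mm deeper than seated (14 N), and only within 3 mm of that depth can it turn; then the spring lifts it 6 mm into the notches and holds it with 8 N
- large_seat0 (a point): large port: steel bayonet collar, 50 mm outside, bore 33 mm, 20 mm tall; frame, point, slots, notches, spring, travel and turning sense as for the small ports: the point, 24 mm out from the rim, is where a cap's wing centre lies when seated, z out of the face, x across the tank; a cap enters with its wing along y and is locked with its wing along x
- large_seat1 (a point): the other large port, alike, 53 mm away
- small_cap0_grip (a point): small cap, 43 mm tall, standing on its stem (22 mm diameter, two lugs at the foot, 32 mm across, 6 mm wide, 4 mm tall); black disc 38 mm in diameter, 13 to 19 mm above the foot; upright black wing to grip on the disc, 32 mm long, 12 mm thick, 24 mm tall. The point is the wing's centre, 31 mm above the foot; z up the axis, x along the wing and also along the line of the lugs. May be absent
- small_cap1_grip (a point): another small cap, like small_cap0; may be absent
- large_cap0_grip (a point): large cap, 43 mm tall, standing on its stem (30 mm diameter, two lugs at the foot, 40 mm across, 6 mm wide, 4 mm tall); black disc 48 mm in diameter, 13 to 19 mm above the foot; upright black wing to grip on the disc, 46 mm long, 12 mm thick, 24 mm tall. The point is the wing's centre, 31 mm above the foot; z up the axis, x along the wing and also along the line of the lugs. May be absent
- large_cap1_grip (a point): another large cap, like large_cap0; may be absent
- vise_bed (a point): vise, fixed to the bench: the point is on its flat bed, 22 mm above the bench, midway between the jaws when they hold the tank; z up, x from the sliding to the fixed jaw, y along the jaws. Jaws 110 mm long, tops 31 mm above the bed, fixed jaw's face at x = +30 mm, bed 90 mm wide in y. At first the tank is clamped here, axes alike, centre 56 mm above the bed
- jaw_post (a point): upright round black post on the sliding jaw's carriage, 18 mm in diameter, to grip or push; the point is on its axis 68 mm above the bench; it stands free from 46 to 86 mm above the bench, its axis 62 mm behind the jaw's face
- jaw (a joint): opening of the sliding jaw in m: 0 when it holds the 60 mm thick tank, growing as jaw and post move towards -x of the vise frame, from -0.02 to 0.04. It stays where it is left; a brake makes it need about 6 N to slide
- jar: bystander: clear jar, 52 mm diameter, 70 mm tall; origin under its centre
- multimeter: bystander: black multimeter, 75 x 130 mm, 30 mm tall; origin under its centre
- screwdriver: bystander: black screwdriver lying along its x axis; origin under its middle
- fan: bystander: black case fan, 120 x 120 mm, 25 mm tall, lying flat; origin under its centre
Not all that is in view belongs to the job. Leave any blue or turquoise look-alike of the part that bears large_cap0_grip alone. What is shaped like the part that bears large_cap1_grip but blue is not meant.

How it is judged:
By the outcome, as a careful person would: the job done as asked, in the order asked, and still so for the second after the job is handed in, with the robot touching nothing.
Of small_cap0, small_cap1 only 1 to 2 are there at a start; the rules pass over those that are not, and their reading is None.
Of large_cap0, large_cap1 only 1 to 2 are there at a start; the rules pass over those that are not, and their reading is None.
At some moment in a run one of small_cap0, small_cap1, large_cap0, large_cap1 may be knocked a few centimetres aside while the robot is not near it.
It also fails if it takes over 210 s, if anything falls off the work surface, if the arm or the gripper's body presses on something with over 40 N, if the wrist force passes 120 N, or if a joint passes its speed limit or range.

### The arm

A 7-joint arm with a two-finger parallel gripper is mounted at the origin on the work surface. World frame = base frame: x ahead of the robot, y to its left, z up, the work surface at z = 0. Lengths are in m, angles in rad, forces in N, time in s.
With the tool pointing down it reaches from about 0.425 to 0.95 m from the base axis. Payload 16.7 kg.
Tool frame: the origin (TCP) lies at the very end of the fingers, on their centre line; the grasp point (between the pads) lies 19 mm behind it; z points along the fingers, y is the line along which they close (so a half turn about z gives the same grasp; the last joint's range is limited). The gripper opens to 94 mm and grips with 3 to 60 N. Pads are 16 mm wide; open, the fingers measure 119 mm over their backs; the gripper's body (75 mm by 177 mm) begins 78 mm behind the grasp point.
Start: joints at [-1.359, 0.426, 0.074, 1.606, -0.034, 1.111, -0.067], TCP at [0.238, 0.631, 0.205] pointing down, gripper open.
Joint ranges: [-2.85, 2.85], [-0.5, 2.14], [-1.23, 1.37], [0.21, 2.46], [-1.02, 4.16], [0.16, 2.05], [-2.73, 2.73]. Speed limits (rad/s): [1.89, 1.89, 2.39, 2.39, 3.01, 3.01, 3.01].

### API

Orientations are given as [roll, pitch, yaw] about the fixed x, y, z axes, in that order (R = Rz(yaw) Ry(pitch) Rx(roll)).
In Python, from rig import bot gives the robot as it stands. The module is installed in compiled form; this text tells all that it offers.
- The arm moves only by the tool drive_tool, never from a script. Its argument "deltas" is a list of rows, each a list of 5 numbers: the gripper's target within -1 to 1 (fully open at 1, half-way at 0, shut at -1), then the shift along the world's x, y, z in mm, then the turn about the world's z in degrees. A call has 1 to 12 rows; each row shifts and turns the commanded pose from where the row before left it; what a row does not reach is not made up. A row lasts 1/10 s, in which the tool goes at most 50 mm and 8.59 degrees, less where a joint would pass 70% of its speed; a pose out of reach is approached as far as the arm can. A call is refused whole if a number of a shift passes 50 or a number of a turn 8.59, either way. A call with a gripper value outside its range is refused whole. The fingers move at their own pace and stop on an object; "newtons" is the grip in N (left out, the last holds). Time passes only in rows, so rows that do not move let the fingers close. It gives the time, the measured TCP pose, the force and the opening at its end, in the units of the state.
- bot.state(): the state, without advancing time (a new reading comes with each control period).
- bot.get_image(name): name is "scene" or "top" or "wrist"; returns a dict with "image" (400x640x3 uint8, red, green, blue), "intrinsics" (3x3 intrinsics, pixels), "pose" (4x4, takes a point from camera to world coordinates); the wrist camera has in their place "hand_eye" (4x4, takes a point from camera to tool coordinates, whose origin is the TCP and whose axes are the flange's). Camera axes: x right, y down, z forward; pixel columns grow to the right and rows downward; lengths in m; the calibration is good to about 2 mm. A picture is of the moment at which its call begins: read the wrist's pose just before it. There is no depth.
- bot.job_done(): hands the job in, once; it reports no verdict.
Trained networks look in the newest picture that a camera, given by its name, has taken for a name from the list of things; names that differ only in an ending like _2 or _b are one class to them, and where a whole thing is asked for, a point or a joint stands for the part that bears it (a point fixed in the world has none). Each returns a list of dicts, best first, with "conf" (0 to 1); they miss things now and then, are a little off and sometimes report something else, mostly with a low value. They report only what shows in the picture. A call takes as long as a camera call. They do not tell look-alikes from the thing itself.
- bot.outline_of(thing, camera): "mask" (400x640 bool, what is visible of it) and "bbox" ([centre column, centre row, width, height] in pixels, round what is visible of it).
The state is a dict: "clock": time; "qpos": joint angles; "dq": joint speeds; "joint_efforts": joint torques, N m; "position": TCP position; "tool_rot": TCP orientation; "contact_force": force on the tool from outside, world axes, zero at the start; "ft_torque": the same for the moment, N m; "grip_width": opening from 0.0 (shut) to 1.0 (fully open).
Only numpy, scipy, OpenCV 4.12 (cv2) and the standard library are available. Lean on these libraries where they do the work, as an engineer would, in place of code of your own. Each camera call takes 0.05 s, during which the arm holds its last target. There are 200 camera calls.

## Working session

There is one attempt and no reset: what is moved stays moved. The work goes in short steps, Python scripts to look and compute and a tool call to move; the robot and the scene stay as the last step left them, time stands still between calls to the robot, and variables do not carry over. Pictures are saved under pics/ and viewed, on a budget of 14 in all, crops included, one or two more only if the job needs it, and the job is handed in when it is done.

Besides the shell and the picture viewer there is one more tool, called after "Request:" as name(argument=value, ...) on one line, values as JSON. drive_tool: Moves the arm, as the interface text tells. Its arguments: {"type":"object","properties":{"deltas":{"type":"array"},"newtons":{"type":"number"}},"required":["deltas"]}

```bash
mkdir -p pics; cat > h.py <<'E'
import numpy as np, cv2
from rig import bot
from scipy.spatial.transform import Rotation as Rn
def cam(name):
    s=bot.state(); d=bot.get_image(name); K=np.array(d["intrinsics"])
    if "pose" in d: T=np.array(d["pose"])
    else:
        W=np.eye(4); W[:3,:3]=Rn.from_euler('xyz',s["tool_rot"]).as_matrix(); W[:3,3]=s["position"]
        T=W@np.array(d["hand_eye"])
    return d["image"],K,T
def ray(K,T,u,v,z):
    d=T[:3,:3]@np.linalg.solve(K,[u,v,1.]); o=T[:3,3]
    return o+d*(z-o[2])/d[2]
def proj(K,T,P):
    c=(np.asarray(P)-T[:3,3])@T[:3,:3]; p=c@K.T; return p[...,:2]/p[...,2:]
def save(n,im): cv2.imwrite(f'pics/{n}.png',im[:,:,::-1])
def st():
    s=bot.state(); print(s["clock"],np.round(s["position"],4),np.round(s["tool_rot"],3),np.round(s["contact_force"],1),round(s["grip_width"],3),np.round(s["qpos"],2))
E
python3 - <<'E'
from h import *
st()
for c in ["scene","top","wrist"]:
    im,K,T=cam(c); save(c+'0',im); print(c,np.round(K[0],1),np.round(T,3).tolist())
    for t in ["tank_center","small_seat0","large_seat0","small_cap0_grip","large_cap0_grip","vise_bed","jaw_post","jar","multimeter","screwdriver","fan"]:
        if c=="wrist": continue
        for o in bot.outline_of(t,c):
            if o["conf"]>.2: print(c,t,round(o["conf"],2),np.round(o["bbox"]))
E
```

```text
0.0 [0.2382 0.6311 0.2048] [-3.14   0.     2.781] [ 0.4 -0.7  0.4] 1.002 [-1.36  0.43  0.07  1.61 -0.03  1.11 -0.07]
scene [506.3   0.  307.8] [[-0.562, 0.469, -0.682, 1.657], [0.827, 0.318, -0.463, 0.759], [-0.0, -0.824, -0.567, 1.027], [0.0, 0.0, 0.0, 1.0]]
scene tank_center 0.76 [318. 220.  44.  54.]
scene small_seat0 0.97 [317. 218.  43.  51.]
scene large_seat0 0.67 [315. 219.  44.  47.]
scene large_cap0_grip 0.73 [357. 282.  18.  17.]
scene large_cap0_grip 0.72 [396. 278.  14.  17.]
scene large_cap0_grip 0.66 [365. 266.  21.  15.]
scene vise_bed 0.61 [320. 236.  67.  45.]
scene jar 0.9 [303. 269.  20.  30.]
scene multimeter 0.92 [227. 246.  44.  29.]
scene screwdriver 0.52 [208. 174.  15.  22.]
scene fan 0.73 [444. 268.  56.  47.]
top [415.2   0.  315.9] [[-0.019, -0.979, 0.204, 0.313], [-1.0, 0.018, -0.003, 0.041], [-0.001, -0.204, -0.979, 1.332], [0.0, 0.0, 0.0, 1.0]]
top tank_center 0.69 [366. 144.  24.  44.]
top tank_center 0.65 [304. 195.  46.  23.]
top small_seat0 0.66 [306. 195.  47.  26.]
top large_seat0 0.86 [306. 195.  44.  27.]
top small_cap0_grip 0.41 [405. 230.   8.   7.]
top small_cap0_grip 0.3 [304. 196.  44.  26.]
top large_cap0_grip 0.57 [247. 191.  13.  16.]
top large_cap0_grip 0.53 [242. 168.  12.  11.]
top large_cap0_grip 0.47 [304. 194.  43.  26.]
top large_cap0_grip 0.45 [218. 196.  17.  17.]
top vise_bed 0.92 [314. 213.  49.  76.]
top jaw_post 0.8 [309. 219.  34.  27.]
top jar 0.65 [287. 150.  17.  21.]
top multimeter 0.91 [368. 142.  27.  43.]
top multimeter 0.61 [249. 244.  16.  12.]
top multimeter 0.23 [305. 195.  50.  26.]
top screwdriver 0.6 [489. 234.  22.  28.]
top fan 0.63 [186. 237.  47.  42.]
wrist [297.8   0.  319.1] [[0.353, 0.896, 0.27, 0.159], [0.936, -0.338, -0.102, 0.661], [-0.0, 0.289, -0.957, 0.385], [0.0, 0.0, 0.0, 1.0]]
```

View pics/top0.png

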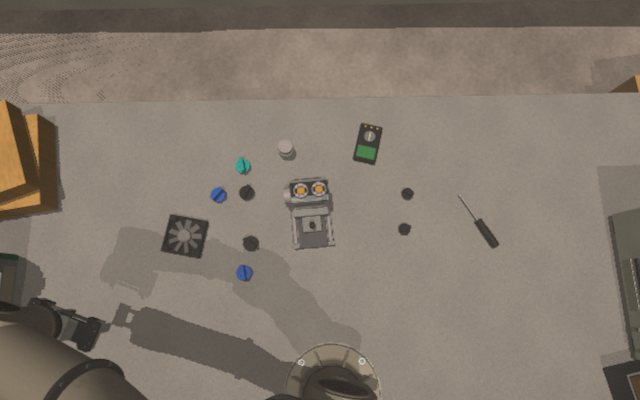

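View pics/scene0.png

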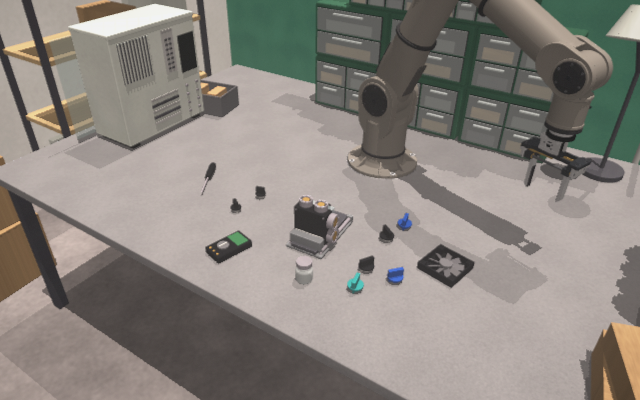

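```bash
python3 - <<'E'
from h import *
im,K,T=cam("top")
for n,u,v,z in [("tank",310,189,.154),("post",312,225,.086),("sc_a",407,193,.03),("sc_b",404,229,.03),("lc_a",247,192,.03),("lc_b",251,243,.03),("blue1",218,195,.03),("blue2",245,272,.03),("turq",243,165,.03),("jar",286,148,.07),("fan",186,237,.02),("mm",368,143,.03),("sd",480,220,.01)]:
    print(n,np.round(ray(K,T,u,v,z)[:2],3))
W=bot.get_image("wrist"); print(np.round(W["hand_eye"],3).tolist())
big=cv2.resize(im[120:300,170:500],None,fx=2.4,fy=2.4,interpolation=cv2.INTER_CUBIC); save('topbig',big)
E
```

```text
tank [0.587 0.054]
post [0.491 0.05 ]
sc_a [ 0.597 -0.256]
sc_b [ 0.481 -0.239]
lc_a [0.61  0.258]
lc_b [0.446 0.243]
blue1 [0.602 0.351]
blue2 [0.356 0.26 ]
turq [0.7   0.272]
jar [0.742 0.129]
fan [0.469 0.45 ]
mm [ 0.768 -0.138]
sd [ 0.508 -0.49 ]
[[0.0, -0.957, -0.289, 0.085], [1.0, 0.0, 0.0, -0.0], [-0.0, -0.289, 0.957, -0.179], [0.0, 0.0, 0.0, 1.0]]
```

View pics/topbig.png

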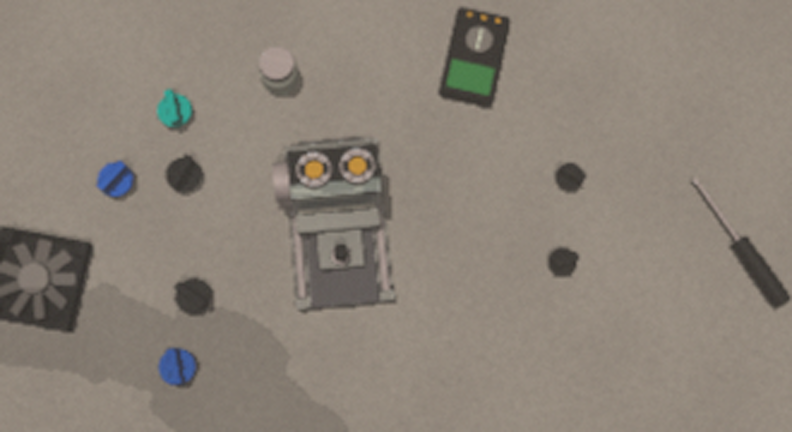

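Request:
drive_tool(deltas=[[1, 25, -41, 10, -6], [1, 25, -41, 10, -6], [1, 25, -41, 10, -6], [1, 25, -41, 10, -6], [1, 25, -41, 10, -6], [1, 25, -41, 10, -6], [1, 25, -41, 10, -6], [1, 25, -41, 10, -6], [1, 25, -41, 10, -6], [1, 25, -41, 5, -6], [1, 25, -41, 0, -6], [1, 25, -41, 0, -1.3]])

```text
clock: 2.55
position: [0.5391, 0.1378, 0.3011]
tool_rot: [3.141, -0.001, 1.602]
contact_force: [1.1, 0.5, 1.2]
grip_width: 1.001
```

Request:
drive_tool(deltas=[[1, 25, -41, 0, 0], [1, 24, -44, 0, 0], [1, 0, 0, 0, 0], [1, 0, 0, 0, 0], [1, 0, 0, 0, 0]])

```text
clock: 3.05
position: [0.5869, 0.0557, 0.3003]
tool_rot: [-3.141, -0.0, 1.607]
contact_force: [-0.2, 0.4, 0.2]
grip_width: 1.001
```

```bash
python3 - <<'E'
from h import *
st(); im,K,T=cam("wrist"); np.savez('w1',K=K,T=T); save('w1',im)
for t in ["tank_center","small_seat0","large_seat0","vise_bed","jaw_post"]:
    for o in bot.outline_of(t,"wrist"):
        if o["conf"]>.2: print(t,round(o["conf"],2),np.round(o["bbox"],1))
E
```

```text
3.05 [0.5869 0.0557 0.3003] [-3.141 -0.     1.607] [-0.2  0.4  0.2] 1.001 [-0.7   0.24  0.61  1.71 -0.14  1.24 -0.02]
tank_center 0.86 [322.5 166.7  52.  110.8]
tank_center 0.41 [272.1 163.1  52.1  73.2]
small_seat0 0.69 [321.6 167.1  49.5 113.6]
large_seat0 0.7 [320.7 166.2  54.4 116.1]
vise_bed 0.84 [292. 161. 151.  90.]
jaw_post 0.61 [272.7 164.7  47.   77.5]
```

View pics/w1.png

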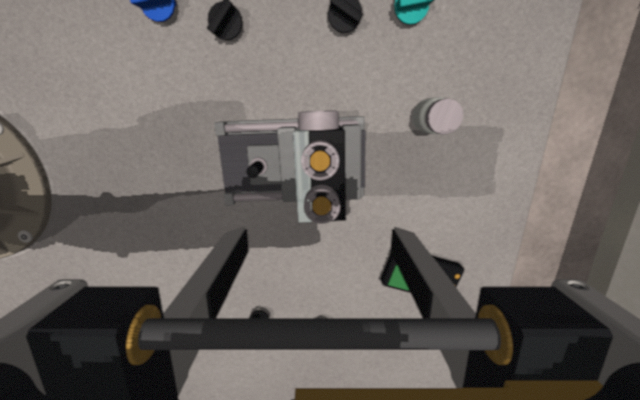

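```bash
python3 - <<'E'
from h import *
im=cv2.imread('pics/w1.png'); d=np.load('w1.npz'); K,T=d['K'],d['T']
cv2.imwrite('pics/w1c.png',cv2.resize(im[90:230,210:380],None,fx=4.2,fy=4.2,interpolation=cv2.INTER_CUBIC))
for u,v in [(322,160),(322,205)]: print(ray(K,T,u,v,.154))
# orientation from segmented edges: tank/jaw
g=cv2.cvtColor(im,cv2.COLOR_BGR2GRAY)
c=cv2.resize(g[130:235,280:365],None,fx=4,fy=4,interpolation=cv2.INTER_CUBIC)
h=cv2.HoughCircles(cv2.GaussianBlur(c,(0,0),2),cv2.HOUGH_GRADIENT,1,80,param1=80,param2=20,minRadius=45,maxRadius=90)
print(None if h is None else [(280+a/4,130+b/4,r/4) for a,b,r in h[0]], 'exp r', 21e-3*K[0,0]/.34)
E
```

```text
[0.58905825 0.08285982 0.154     ]
[0.59114907 0.03054809 0.154     ]
[(np.float32(319.875), np.float32(160.625), np.float32(19.375)), (np.float32(321.375), np.float32(205.125), np.float32(18.225))] exp r 18.39515102824545
```

View pics/w1c.png

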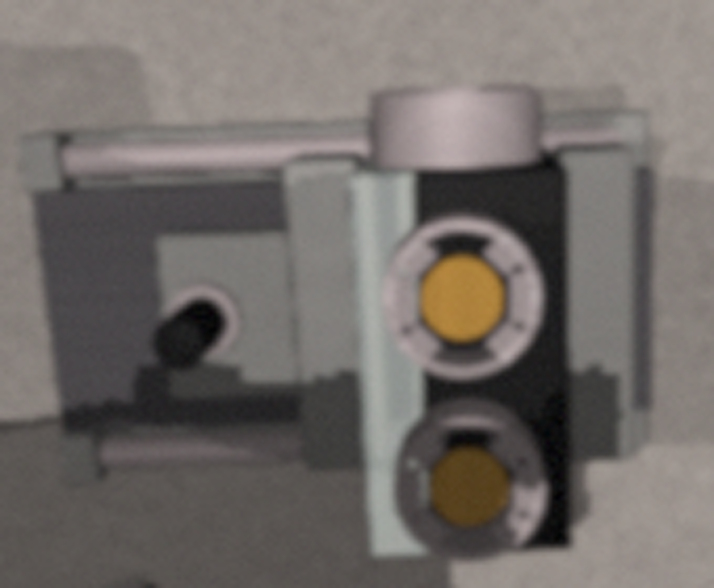

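Request:
drive_tool(deltas=[[1, -6, -43, 0, 0], [1, -6, -43, 0, 0], [1, -6, -43, -10, 0], [1, -6, -43, -15, 0], [1, -6, -43, -20, 0], [1, -6, -43, -20, 0], [1, -6, -43, -20, 0], [1, -6, -43, -15, 0], [1, 0, 0, 0, 0], [1, 0, 0, 0, 0], [1, 0, 0, 0, 0]])

```text
clock: 4.45
position: [0.5398, -0.2883, 0.2007]
tool_rot: [3.141, -0.0, 1.607]
contact_force: [-0.2, 0.6, 0.1]
grip_width: 1.001
```

```bash
python3 - <<'E'
from h import *
d=np.load('w1.npz')
A=ray(d['K'],d['T'],320.05,160.65,.154);B=ray(d['K'],d['T'],321.7,204.7,.154)
v=A-B; print(A,B,np.linalg.norm(v),'psi',np.degrees(np.arctan2(-v[0],v[1])))
st(); im,K,T=cam("wrist"); np.savez('w2',K=K,T=T); save('w2',im)
for o in bot.outline_of("small_cap0_grip","wrist"):
  if o["conf"]>.15:
    m=o["mask"]; print(round(o["conf"],2),np.round(o["bbox"],1),ray(K,T,*o["bbox"][:2],.02))
save('w2c',cv2.resize(im[0:300],None,fx=1.25,fy=1.25,interpolation=cv2.INTER_CUBIC))
E
```

```text
[0.58693612 0.0820569  0.154     ] [0.59078869 0.03089985 0.154     ] 0.05130190836040708 psi 4.306737217541336
4.45 [ 0.5398 -0.2883  0.2007] [ 3.141 -0.     1.607] [-0.2  0.6  0.1] 1.001 [-0.16  0.39  0.71  1.79 -0.29  1.07  0.69]
0.63 [275.7 136.2  31.   33.5] [ 0.48641931 -0.2406799   0.02      ]
```

View pics/w2c.png

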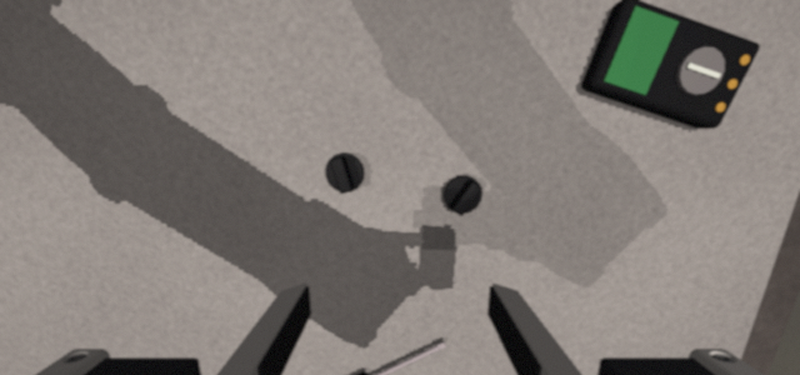

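```bash
python3 - <<'E'
from h import *
im=cv2.imread('pics/w2.png')
a=[cv2.resize(im[y-22:y+22,x-22:x+22],(396,396),interpolation=cv2.INTER_CUBIC) for x,y in [(276,138),(370,155)]]
o=np.hstack(a); o=np.clip(o.astype(float)*1.8,0,255).astype(np.uint8); cv2.imwrite('pics/w2z.png',o)
E
```

```text
(no output)
```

View pics/w2z.png

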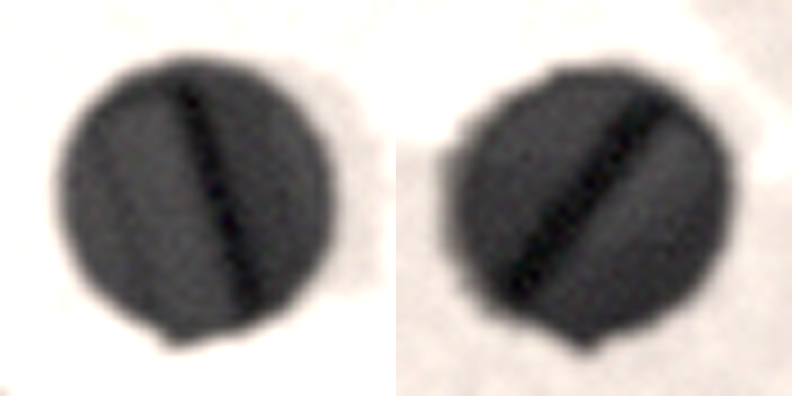

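```bash
python3 - <<'E'
from h import *
d=np.load('w2.npz'); s=bot.state()["position"]
for u,v in [(275.9,137.4),(369.6,155.6)]:
    p=ray(d['K'],d['T'],u,v,.018); print(p,(p-s)*1000)
E
```

```text
[ 0.48637304 -0.24229454  0.018     ] [ -53.68632765   45.66736903 -182.86643641]
[ 0.60058413 -0.25998195  0.018     ] [  60.52475424   27.97995901 -182.86643641]
```

Request:
drive_tool(deltas=[[0.1, -18, 15, 0, 7.5], [0.1, -18, 15, 0, 7.5], [0.1, -18, 16, -19, 0], [0.1, 0, 0, -40, 0], [0.1, 0, 0, -40, 0], [0.1, 0, 0, -40, 0], [0.1, 0, 0, -30, 0], [0.1, 0, 0, -9, 0], [0.1, 0, 0, 0, 0], [-1, 0, 0, 0, 0], [-1, 0, 0, 0, 0], [-1, 0, 0, 0, 0]], newtons=5)

```text
clock: 5.75
position: [0.4861, -0.2435, 0.0237]
tool_rot: [3.14, 0.001, 1.868]
contact_force: [-0.0, -0.1, -0.7]
grip_width: 0.333
```

Request:
drive_tool(deltas=[[-1, 0, 0, 0, 0], [-1, 0, 0, 0, 0], [-1, 0, 0, 0, 0], [-1, 0, 0, 0, 0], [-1, 0, 0, 0, 0]], newtons=25)

```text
clock: 6.25
position: [0.4854, -0.2434, 0.0227]
tool_rot: [3.141, -0.0, 1.868]
contact_force: [-0.7, 1.5, 6.7]
grip_width: 0.127
```

```bash
python3 - <<'E'
from h import *
st(); im,K,T=cam("wrist"); save('w3',im)
E
```

```text
6.25 [ 0.4854 -0.2434  0.0227] [ 3.141 -0.     1.868] [-0.7  1.5  6.7] 0.127 [-0.07  0.51  0.53  2.07 -0.41  0.66  1.03]
```

View pics/w3.png

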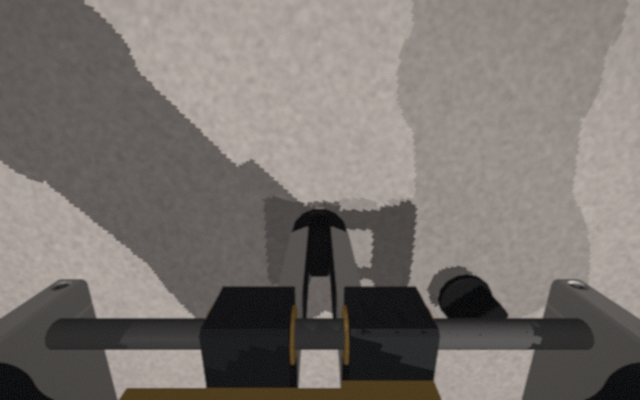

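Request:
drive_tool(deltas=[[-1, 0, 0, 20, 0], [-1, 0, 0, 40, 0], [-1, 0, 0, 45, 0], [-1, 13, 25, 35, -2.5], [-1, 18, 38, 25, -2.5], [-1, 18, 38, 27, -2.5], [-1, 18, 38, 0, -2.5], [-1, 18, 38, 0, -2.7], [-1, 18, 36, 0, 0], [-1, 0, 0, 0, 0], [-1, 0, 0, 0, 0], [-1, 0, 0, 0, 0]])

```text
clock: 7.5
position: [0.5877, -0.0316, 0.2144]
tool_rot: [-3.141, 0.0, 1.645]
contact_force: [-1.4, -1.1, 0.3]
grip_width: 0.126
```

```bash
cat > fit.py <<'E'
from h import *
def circ(im,K,T,P0,r,z,tag=None):
    """Hough search near predicted collar; returns candidate world points"""
    uv=proj(K,T,np.array([P0[0],P0[1],z])); rp=r*K[0,0]/np.linalg.norm(np.array([*P0,z])-T[:3,3])
    x,y=int(uv[0]),int(uv[1]); w=int(rp*1.6); f=4
    x0,y0=max(x-w,0),max(y-w,0)
    g=cv2.cvtColor(im,cv2.COLOR_RGB2GRAY)[y0:y+w,x0:x+w]
    c=cv2.GaussianBlur(cv2.resize(g,None,fx=f,fy=f,interpolation=cv2.INTER_CUBIC),(0,0),2)
    h=cv2.HoughCircles(c,cv2.HOUGH_GRADIENT,1,rp*.5,param1=60,param2=12,minRadius=int(rp*f*.9),maxRadius=int(rp*f*1.1))
    out=[]
    if h is not None:
        for a,b,rr in h[0][:2]:
            u,v=x0+(a+.5)/f-.5,y0+(b+.5)/f-.5; out.append((np.round([u,v,rr/f,rp],1),np.round(ray(K,T,u,v,z)[:2],4)))
    return out
E
python3 - <<'E'
from fit import *
st(); im,K,T=cam("wrist"); save('w4',im); np.savez('w4',K=K,T=T)
for P in [(.587,.082),(.591,.031)]:
  for r in (.021,.0125): print(P,r,circ(im,K,T,P,r,.154))
H=np.array(bot.get_image("wrist")["hand_eye"])
for z in (.0035,.0095):
  print(proj(K,H,np.array([[.019,0,z],[.021,0,z]])))
save('w4c',cv2.resize(im[80:330,220:430],None,fx=2.8,fy=2.4,interpolation=cv2.INTER_CUBIC))
E
```

```text
7.5 [ 0.5877 -0.0316  0.2144] [-3.141  0.     1.645] [-1.4 -1.1  0.3] 0.126 [-0.58  0.32  0.65  1.82 -0.22  1.07  0.23]
(0.587, 0.082) 0.021 [(array([328.5,  61.8,  28.1,  25.9]), array([0.5861, 0.0842])), (array([328.5,  67.5,  28.1,  25.9]), array([0.5864, 0.0802]))]
(0.587, 0.082) 0.0125 [(array([326.8,  65.2,  16.3,  15.4]), array([0.585 , 0.0817])), (array([330.2,  65.2,  16.3,  15.4]), array([0.5876, 0.0819]))]
(0.591, 0.031) 0.021 [(array([327.5, 137.2,  27.1,  25.9]), array([0.5899, 0.0291])), (array([327.8, 140.8,  25.5,  25.9]), array([0.5903, 0.0264]))]
(0.591, 0.031) 0.0125 [(array([326.8, 137.2,  14.4,  15.4]), array([0.5893, 0.0291])), (array([329.8, 137.5,  14.8,  15.4]), array([0.5917, 0.0291]))]
[[319.04435351 210.51303385]
 [319.04585253 207.61128333]]
[[319.04624409 207.49574643]
 [319.04770539 204.6688924 ]]
```

View pics/w4c.png

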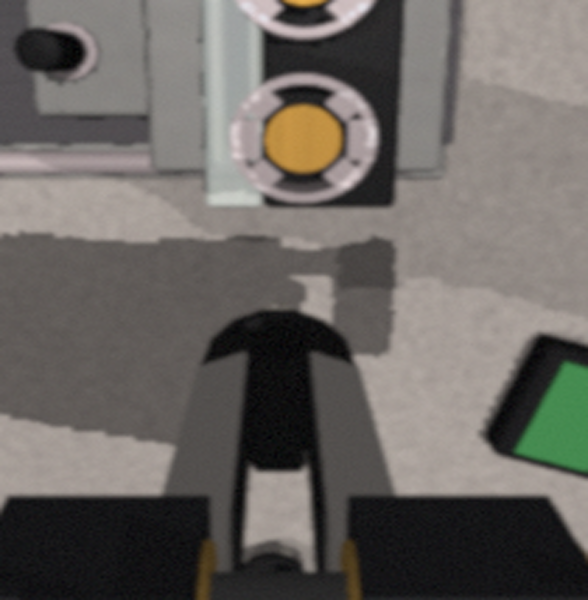

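Request:
drive_tool(deltas=[[-1, 1.5, 30, 0, 0], [-1, 1.8, 30, 0, 0], [-1, 0, 0, -20, 0], [-1, 0, 0, -15, 0], [-1, 0, 0, -3, 0], [-1, 0, 0, -2, 0], [-1, 0, 0, -2, 0], [-1, 0, 0, 0, 0], [-1, 0, 0, 0, 0]], newtons=35)

```text
clock: 8.5
position: [0.5919, 0.0289, 0.1731]
tool_rot: [3.141, 0.0, 1.646]
contact_force: [-1.7, -3.2, 5.3]
grip_width: 0.126
```

Request:
drive_tool(deltas=[[-1, 0, -0.5, -2, 0], [-1, 0, 0, -2, 0], [-1, 0, 0, -2, 0], [-1, 0, 0, -2, 0], [-1, 0, 0, -1, 0], [-1, 0, 0, 0, 0], [-1, 0, 0, 0, 0]])

```text
clock: 9.2
position: [0.592, 0.029, 0.1643]
tool_rot: [3.141, -0.0, 1.646]
contact_force: [-4.4, -2.3, 11.8]
grip_width: 0.124
```

Request:
drive_tool(deltas=[[-1, -0.8, 0, -0.5, 0], [-1, 0, 0, 0, -8.5], [-1, 0, 0, 0, -8.5], [-1, 0, 0, 0, -8.5], [-1, 0, 0, 0, -8.5], [-1, 0, 0, 0, -8.5], [-1, 0, 0, 0, -8.5], [-1, 0, 0, 0, -8.5], [-1, 0, 0, 0, -8.5], [-1, 0, 0, 0, -8.5], [-1, 0, 0, 0, -8.5], [-1, 0, 0, 0, -5.5]])

```text
clock: 10.4
position: [0.5917, 0.0294, 0.164]
tool_rot: [-3.141, -0.002, 0.061]
contact_force: [-2.1, -0.7, 13.3]
grip_width: 0.124
```

Request:
drive_tool(deltas=[[-1, 0, 0, 0, 0], [-1, 0, 0, 0, 0], [-1, 0, 0, 1, 0], [-1, 0, 0, 1, 0], [-1, 0, 0, 1, 0], [-1, 0, 0, 1, 0], [-1, 0, 0, 1, 0], [-1, 0, 0, 0.5, 0], [-1, 0, 0, 0, 0], [-1, 0, 0, 0, 0]])

```text
clock: 11.4
position: [0.5917, 0.0294, 0.1693]
tool_rot: [-3.141, -0.002, 0.067]
contact_force: [-0.2, 0.5, 7.6]
grip_width: 0.123
```

Request:
drive_tool(deltas=[[-1, 0, 0, 1, 0], [-1, 0, 0, 0.8, 0], [-1, 0, 0, 0, 0]])

```text
clock: 11.7
position: [0.5909, 0.0294, 0.1702]
tool_rot: [-3.141, -0.0, 0.067]
contact_force: [1.9, -0.3, -2.8]
grip_width: 0.127
```

Request:
drive_tool(deltas=[[-0.4, 0, 0, -1.8, 0], [-0.4, 0, 0, 0, 0], [-0.4, 0, 0, 0, 0], [-0.4, 0, 0, 0, 0], [-0.4, 0, 0, 25, 0], [-0.4, 0, 0, 40, 0], [-0.4, 0, -40, 10, 8.5], [0.1, 0, -40, 0, 8.5], [0.1, 0, -40, 0, 8.5], [0.1, 0, -40, 0, 8.5], [0.1, 0, -40, 0, 8.5], [0.1, 0, -40, 0, 8.5]])

```text
clock: 12.9
position: [0.5906, -0.2125, 0.2436]
tool_rot: [3.142, -0.0, 0.963]
contact_force: [-0.0, 0.5, -0.5]
grip_width: 0.548
```

Request:
drive_tool(deltas=[[0.1, 0, -33, 0, 4], [0.1, 0, -5, -30, 0], [0.1, 0, -5, -30, 0], [0.1, 0, 0, 0, 0], [0.1, 0, 0, 0, 0], [0.1, 0, 0, 0, 0]])

```text
clock: 13.5
position: [0.5915, -0.2538, 0.1851]
tool_rot: [3.14, -0.001, 1.027]
contact_force: [-0.3, 0.4, 0.3]
grip_width: 0.552
```

```bash
python3 - <<'E'
from fit import *
st(); im,K,T=cam("wrist"); save('w5',im); np.savez('w5',K=K,T=T)
uv=proj(K,T,np.array([.6006,-.26,.018])); print(uv)
for o in bot.outline_of("small_cap0_grip","wrist"): print(round(o["conf"],2),np.round(o["bbox"],1))
g=cv2.cvtColor(im,cv2.COLOR_RGB2GRAY); x,y=map(int,uv)
m=(g[max(y-35,0):y+35,x-35:x+35]<60).astype(np.uint8)
n,l,s,c=cv2.connectedComponentsWithStats(m); i=1+np.argmax(s[1:,4]); print(s[i],c[i]+[x-35,max(y-35,0)], ray(K,T,*(c[i]+[x-35,max(y-35,0)]),.018))
E
```

```text
13.5 [ 0.5915 -0.2538  0.1851] [ 3.140e+00 -1.000e-03  1.027e+00] [-0.3  0.4  0.3] 0.552 [-0.26  0.49  0.78  1.73 -0.39  1.07  0.1 ]
[327.92514499 179.89277396]
[ 22  21  30  34 741] [328.29689609 180.33468286] [ 0.6007038  -0.26069828  0.018     ]
```

Request:
drive_tool(deltas=[[0.1, 9, -6.4, 0, -1], [0.1, 0, 0, -40, 0], [0.1, 0, 0, -40, 0], [0.1, 0, 0, -40, 0], [0.1, 0, 0, -30, 0], [0.1, 0, 0, -12, 0], [0.1, 0, 0, 0, 0], [-1, 0, 0, 0, 0], [-1, 0, 0, 0, 0], [-1, 0, 0, 0, 0], [-1, 0, 0, 0, 0], [-1, 0, 0, 0, 0]], newtons=5)

```text
clock: 14.8
position: [0.6, -0.2602, 0.022]
tool_rot: [3.141, -0.0, 1.009]
contact_force: [0.5, -0.4, 0.9]
grip_width: 0.16
```

Request:
drive_tool(deltas=[[-1, 0, 0, 0, 0], [-1, 0, 0, 0, 0], [-1, 0, 0, 0, 0], [-1, 0, 0, 0, 0]], newtons=35)

```text
clock: 15.2
position: [0.5998, -0.2603, 0.0216]
tool_rot: [3.142, -0.0, 1.009]
contact_force: [-0.1, 1.2, 6.0]
grip_width: 0.124
```

```bash
python3 - <<'E'
from h import *
st(); im,K,T=cam("wrist"); save('w6',im)
g=cv2.cvtColor(im,cv2.COLOR_RGB2GRAY)
print(g[196:232:1,317:324].mean(1).round())
a=cv2.cvtColor(cv2.imread('pics/w3.png'),cv2.COLOR_BGR2GRAY); print(a[196:232,317:324].mean(1).round())
E
```

```text
15.2 [ 0.5998 -0.2603  0.0216] [ 3.142 -0.     1.009] [-0.1  1.2  6. ] 0.124 [-0.14  0.69  0.64  1.82 -0.55  0.82  0.21]
[133. 132. 132. 131. 131. 130. 129. 127. 119. 103.  90.  84.  66.  39.
  20.  27.  29.  29.  27.  23.  17.  12.  12.  14.   9.  13.  10.  10.
  13.  10.  14.  12.  14.  17.  16.  15.]
[166. 165. 164. 162. 153. 135. 111.  93.  85.  84.  89.  97.  90.  58.
  25.  22.  22.  19.  16.  15.  11.   9.  12.  13.  11.  11.  12.  11.
  11.  11.  13.  12.  13.  14.  14.  15.]
```

Request:
drive_tool(deltas=[[-1, 0, 0, 20, 0], [-1, 0, 0, 45, 0], [-1, 0, 10, 45, 0], [-1, 0, 25, 40, 0], [-1, 0, 28, 38, 0], [-1, 0, 38, 20, 6.5], [-1, -2.5, 45, 0, 6.5], [-1, -2.5, 45, 0, 6.5], [-1, -2.5, 45, 0, 6.5], [-1, -2.5, 45, 0, 6.5], [-1, -2.5, 45, 0, 4.1], [-1, 0, 15.9, 0, 0]])

```text
clock: 16.45
position: [0.5865, 0.0867, 0.2291]
tool_rot: [-3.141, -0.001, 1.656]
contact_force: [-0.5, -0.7, -0.8]
grip_width: 0.123
```

Request:
drive_tool(deltas=[[-1, 0, 0, 0, 0], [-1, 0, 0, -20, 0], [-1, 0, 0, -25, 0], [-1, 0, 0, -8, 0], [-1, 0, 0, -2, 0], [-1, 0, 0, -2, 0], [-1, 0, 0, 0, 0], [-1, 0, 0, 0, 0]])

```text
clock: 17.25
position: [0.5877, 0.0811, 0.1734]
tool_rot: [3.14, -0.0, 1.647]
contact_force: [-1.9, -2.7, 3.3]
grip_width: 0.124
```

Request:
drive_tool(deltas=[[-1, -0.3, -0.5, -2, 0], [-1, 0, 0, -2, 0], [-1, 0, 0, -2, 0], [-1, 0, 0, -2, 0], [-1, 0, 0, -2, 0], [-1, 0, 0, 0, 0], [-1, 0, 0, 0, 0]])

```text
clock: 17.95
position: [0.5877, 0.0811, 0.1633]
tool_rot: [3.14, -0.0, 1.648]
contact_force: [-1.3, -3.0, 12.2]
grip_width: 0.126
```

Request:
drive_tool(deltas=[[-1, -0.3, 0, -0.5, 0], [-1, 0, 0, 0, -8.5], [-1, 0, 0, 0, -8.5], [-1, 0, 0, 0, -8.5], [-1, 0, 0, 0, -8.5], [-1, 0, 0, 0, -8.5], [-1, 0, 0, 0, -8.5], [-1, 0, 0, 0, -8.5], [-1, 0, 0, 0, -8.5], [-1, 0, 0, 0, -8.5], [-1, 0, 0, 0, -8.5], [-1, 0, 0, 0, -5.5]])

```text
clock: 19.15
position: [0.5874, 0.0816, 0.1628]
tool_rot: [-3.141, -0.002, 0.063]
contact_force: [-2.5, -0.3, 12.8]
grip_width: 0.128
```

Request:
drive_tool(deltas=[[-1, 0, 0, 0, 0], [-1, 0, 0, 0, 0], [-1, 0, 0, 1, 0], [-1, 0, 0, 1, 0], [-1, 0, 0, 1, 0], [-1, 0, 0, 1, 0], [-1, 0, 0, 1, 0], [-1, 0, 0, 0.5, 0], [-1, 0, 0, 0, 0], [-1, 0, 0, 0, 0]])

```text
clock: 20.15
position: [0.5873, 0.0815, 0.168]
tool_rot: [-3.141, -0.001, 0.069]
contact_force: [0.4, 0.1, 8.3]
grip_width: 0.122
```

Request:
drive_tool(deltas=[[-1, 0, 0, 1, 0], [-1, 0, 0, 0.8, 0], [-1, 0, 0, 0, 0]])

```text
clock: 20.45
position: [0.5866, 0.0815, 0.169]
tool_rot: [-3.141, 0.0, 0.069]
contact_force: [0.8, -0.0, -3.7]
grip_width: 0.123
```

Request:
drive_tool(deltas=[[-0.4, 0, 0, -1.8, 0], [-0.4, 0, 0, 0, 0], [-0.4, 0, 0, 0, 0], [-0.4, 0, 0, 0, 0], [-0.4, 0, 0, 30, 0], [-0.4, -20, 0, 40, 0], [-0.2, -40, -10, 15, 0], [-0.2, -30, -20, 0, 0], [-0.2, 0, 0, 0, 0], [-0.2, 0, 0, 0, 0]])

```text
clock: 21.45
position: [0.4964, 0.052, 0.2528]
tool_rot: [-3.139, -0.001, 0.07]
contact_force: [0.9, 0.2, 0.1]
grip_width: 0.4
```

```bash
python3 - <<'E'
from h import *
st()
d=np.load('w1.npz')
print('post',ray(d['K'],d['T'],252.9,171.4,.086))
f=lambda x,y,z:ray(d['K'],d['T'],210+x/4.2,90+y/4.2,z)
print('w1 tank -y corners',f(372,555,.134),f(568,545,.134),'+y',f(355,172,.134),f(565,165,.134))
print('jaw ends fixed',f(565,150,.053),f(640,148,.053),f(630,450,.053),f(565,455,.053))
print('jaw ends sliding',f(285,162,.053),f(305,465,.053))
d=np.load('w4.npz'); f=lambda x,y,z:ray(d['K'],d['T'],220+x/2.8,80+y/2.4,z)
print('w4 tank -y',f(206,205,.134),f(392,205,.134),'post',f(40,50,.086))
im,K,T=cam("wrist"); save('w7',im); np.savez('w7',K=K,T=T)
E
```

```text
21.45 [0.4964 0.052  0.2528] [-3.139e+00 -1.000e-03  7.000e-02] [0.9 0.2 0.1] 0.4 [-1.34  0.18  1.27  1.98 -0.2   1.11 -1.49]
post [0.49763519 0.05196721 0.086     ]
w1 tank -y corners [5.63309495e-01 2.17419092e-04 1.34000000e-01] [0.62124158 0.00556181 0.134     ] +y [0.55678081 0.11150592 0.134     ] [0.61355494 0.11547428 0.134     ]
jaw ends fixed [0.62020169 0.11459455 0.053     ] [0.64509853 0.11616909 0.053     ] [0.64983977 0.01114122 0.053     ] [0.62676831 0.00840956 0.053     ]
jaw ends sliding [0.5270348  0.10722256 0.053     ] [0.53389961 0.00118892 0.053     ]
w4 tank -y [5.62689324e-01 4.07145411e-04 1.34000000e-01] [0.62128048 0.00479973 0.134     ] post [0.4977231  0.05083107 0.086     ]
```

View pics/w7.png

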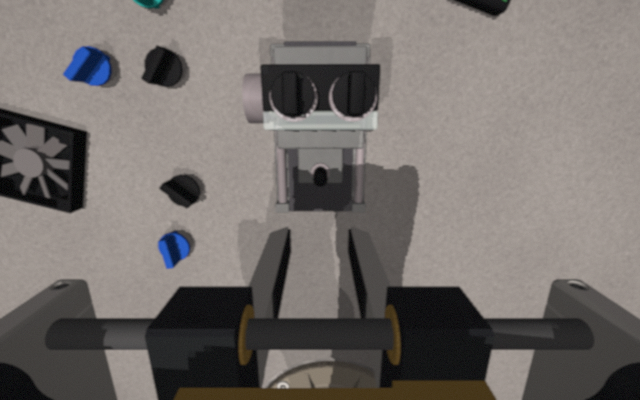

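Request:
drive_tool(deltas=[[-0.2, 1, -0.7, -40, 0], [-0.2, 0, 0, -45, 0], [-0.2, 0, 0, -45, 0], [-0.2, 0, 0, -45, 0], [-0.2, 0, 0, -18, 0], [-0.2, 0, 0, 0, 0], [-1, 0, 0, 0, 0], [-1, 0, 0, 0, 0], [-1, 0, 0, 0, 0], [-1, 0, 0, 0, 0], [-1, 0, 0, 0, 0], [-1, 0, 0, 0, 0]], newtons=10)

```text
clock: 22.7
position: [0.4985, 0.0514, 0.0604]
tool_rot: [-3.14, -0.002, 0.069]
contact_force: [-0.1, 4.6, 9.3]
grip_width: 0.192
```

```bash
python3 -c "
from h import *; st()"
```

```text
22.7 [0.4985 0.0514 0.0604] [-3.14e+00 -2.00e-03  6.90e-02] [-0.1  4.6  9.3] 0.192 [-0.95  0.49  0.91  2.15 -0.58  0.75 -1.16]
```

Request:
drive_tool(deltas=[[-1, -2, 0, 0, 0], [-1, -3, 0, 0, 0], [-1, -3, -0.5, 0, 0], [-1, -3, -0.5, 0, 0], [-1, -2, 0, 0, 0], [-1, 0, 0, 0, 0], [-0.2, 0, 0, 0, 0], [-0.2, 0, 0, 0, 0], [-0.2, 0, 0, 15, 0], [-0.2, 0, 0, 45, 0], [-0.2, 0, 0, 45, 0], [0, 0, 0, 45, 0]])

```text
clock: 23.9
position: [0.4841, 0.0484, 0.2108]
tool_rot: [3.141, 0.001, 0.067]
contact_force: [1.3, 1.4, 1.4]
grip_width: 0.454
```

Request:
drive_tool(deltas=[[1, 0, 0, 40, 8.5], [1, 10, 4, 0, 8.5], [1, 15, 6, 0, 8.5], [1, 15, 8, 0, 8.5], [1, 15, 8, 0, 8.5], [1, 15, 8, 0, 8.5], [1, 15, 8, 0, 8.5], [1, 15, 8, 0, 8.5], [1, 0, 4, 0, 8.5], [1, 0, 0, 0, 8.5], [1, 0, 0, 0, 5.6], [1, 0, 0, 0, 0]])

```text
clock: 25.1
position: [0.5845, 0.1029, 0.2495]
tool_rot: [-3.141, -0.0, 1.651]
contact_force: [0.4, -1.0, 0.3]
grip_width: 0.999
```

```bash
python3 - <<'E'
from h import *
st(); im,K,T=cam("wrist"); save('w8',im); np.savez('w8',K=K,T=T)
E
```

```text
25.1 [0.5845 0.1029 0.2495] [-3.141 -0.     1.651] [ 0.4 -1.   0.3] 0.999 [-0.9   0.32  0.78  1.78 -0.25  1.15  0.04]
```

View pics/w8.png

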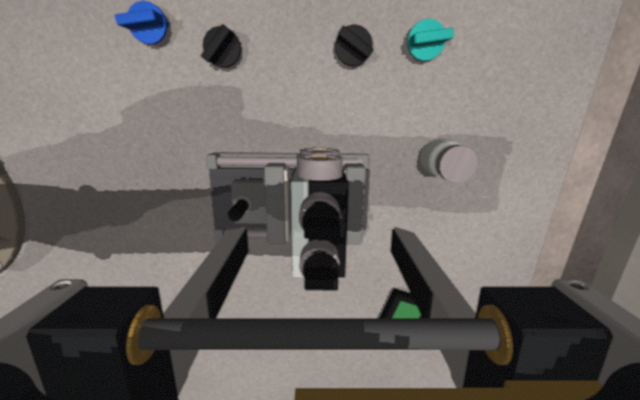

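Request:
drive_tool(deltas=[[1, 0.8, 1.5, -30, 0], [1, 0, 0, -40, 0], [1, 0, 0, -45, 0], [1, 0, 0, -25, 0], [1, 0, 0, -5.5, 0], [1, 0, 0, 0, 0], [-1, 0, 0, 0, 0], [-1, 0, 0, 0, 0], [-1, 0, 0, 0, 0], [-1, 0, 0, 0, 0], [-1, 0, 0, 0, 0], [-1, 0, 0, 0, 0]], newtons=8)

```text
clock: 26.35
position: [0.5849, 0.105, 0.1043]
tool_rot: [-3.141, -0.001, 1.65]
contact_force: [-5.3, -1.1, 7.3]
grip_width: 0.638
```

Request:
drive_tool(deltas=[[-1, 0, 0, 0, 0], [-1, 0, 0, 0, 0], [-1, 0, 0, 5, 0], [-1, 0, 0, 10, 0], [-1, 0, 0, 10, 0], [-1, 0, 0, 10, 0], [-1, 0, 0, 10, 0], [-1, 0, 0, 5, 0], [-1, 0, 0, 0, 0], [-1, 0, 0, 0, 0], [-1, 0, 0, 0, 0], [-1, 0, 0, 0, 0]], newtons=18)

```text
clock: 27.55
position: [0.5854, 0.105, 0.1537]
tool_rot: [-3.141, 0.0, 1.65]
contact_force: [-1.6, -0.4, -8.4]
grip_width: 0.636
```

```bash
python3 - <<'E'
from h import *
st(); im,K,T=cam("wrist"); np.savez('w9',K=K,T=T)
s,_,_=cam("scene"); save('w9',np.hstack([im[100:400,170:470],cv2.resize(s[150:300,250:400],(300,300))]))
E
```

```text
27.55 [0.5854 0.105  0.1537] [-3.141  0.     1.65 ] [-1.6 -0.4 -8.4] 0.636 [-0.85  0.43  0.73  1.87 -0.34  0.97  0.11]
```

View pics/w9.png

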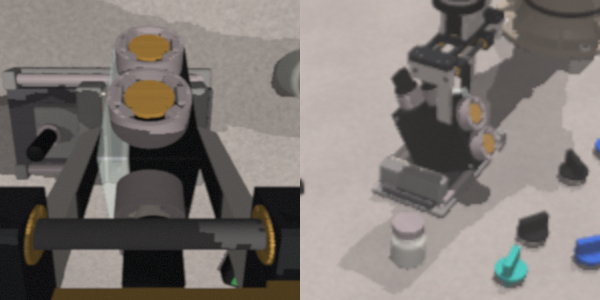

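```bash
cat > th.py <<'E'
from h import *
from scipy.optimize import least_squares
def theta(K,T,p,uv,g0=(46,45),ports=(24,-29)):
    psi=np.radians(4.6); ey=np.array([-np.sin(psi),np.cos(psi),0]); ez=np.array([0,0,1.])
    G=np.array(p)+[0,0,.019]
    def pts(q):
        c,s=np.cos(q[0]),np.sin(q[0]); out=[]
        for zp in ports:
            y,z=76-g0[0]-q[1],zp-g0[1]-q[2]
            out.append(G+(ey*(y*c-z*s)+ez*(y*s+z*c))/1e3)
        return np.array(out)
    r=least_squares(lambda q:np.r_[(proj(K,T,pts(q))-uv).ravel(),q[1:]*.5],[.7,0,0]); return np.degrees(r.x[0]),r.x[1:],r.fun
E
python3 - <<'E'
from th import *
d=np.load('w9.npz'); print(theta(d['K'],d['T'],bot.state()["position"],[[318,199],[320,147]]))
E
```

```text
(np.float64(26.35822086866287), array([ 2.53189605, -2.33671506]), array([ 0.98243194, -0.44575556, -1.00142527, -0.06634378,  1.26594802,
       -1.16835753]))
```

Request:
drive_tool(deltas=[[-1, -1, 10, 0, 0], [-1, -1, 14, 0, 0], [-1, -1, 14, 0, 0], [-1, 0, 0, 0, 0], [-1, 0, 0, 0, 0], [-1, 0, 0, 0, 0], [-1, 0, 0, 0, 0]], newtons=11)

```text
clock: 28.35
position: [0.5824, 0.1425, 0.154]
tool_rot: [-3.141, 0.0, 1.649]
contact_force: [-1.3, 1.0, -6.3]
grip_width: 0.637
```

```bash
cat > gold.py <<'E'
from th import *
def gold():
    s=bot.state(); im,K,T=cam("wrist")
    hsv=cv2.cvtColor(im,cv2.COLOR_RGB2HSV); m=cv2.inRange(hsv,(12,110,60),(28,255,255)); m[330:]=0; m[:,:270]=0; m[:,370:]=0
    n,l,S,c=cv2.connectedComponentsWithStats(m); k=[i for i in range(1,n) if S[i,4]>60]; k=sorted(k,key=lambda i:-c[i][1])
    return s,im,K,T,[(c[i].round(1).tolist(),int(S[i,4])) for i in k]
E
python3 - <<'E'
from gold import *
a=cv2.imread('pics/w9.png')
s,im,K,T,g=gold(); st(); print(g); 
if len(g)>=2: print(theta(K,T,s["position"],[g[0][0],g[1][0]]))
save('w10',im)
E
```

```text
28.4 [0.5825 0.1425 0.1541] [-3.142 -0.     1.649] [-2.9  0.8 -7.7] 0.639 [-0.9   0.43  0.72  1.86 -0.34  0.97  0.05]
[([319.2, 199.4], 1753), ([318.8, 139.8], 1046)]
(np.float64(32.48098742163107), array([ 2.03411973, -2.23935921]), array([-0.26673529, -0.34632442,  0.11242293, -0.09959786,  1.01705987,
       -1.1196796 ]))
```

Request:
drive_tool(deltas=[[-1, 0.6, -8, -6, 0], [-1, 0.6, -8, -7, 0], [-1, 0, 0, 0, 0], [-1, 0.6, -7, 1, 0], [-1, 0.5, -7, 1, 0], [-1, 0.6, -7, 1, 0], [-1, 0.5, -7, 0.5, 0], [-1, 0.6, -7, 0, 0], [-1, 0.5, -7, 0, 0], [-1, 0.6, -7, -1, 0], [-1, 0.5, -7, -1, 0], [-1, 0, 0, 0, 0]])

```text
clock: 29.6
position: [0.5882, 0.0694, 0.1424]
tool_rot: [3.141, 0.001, 1.648]
contact_force: [-2.3, -1.3, -6.6]
grip_width: 0.64
```

```bash
python3 - <<'E'
from gold import *
s,im,K,T,g=gold(); st(); print(g); 
if len(g)>=2: print(theta(K,T,s["position"],[g[0][0],g[1][0]]))
save('w11',im)
E
```

```text
29.65 [0.5882 0.07   0.1424] [3.142 0.    1.649] [-2.3 -1.4 -6.2] 0.64 [-0.78  0.44  0.72  1.89 -0.35  0.95  0.18]
[([319.5, 208.0], 2518), ([318.5, 117.1], 2137)]
(np.float64(57.52690074926865), array([ 0.13611458, -0.28289303]), array([-0.62379693, -0.0119972 ,  0.21941642, -0.02981421,  0.06805729,
       -0.14144651]))
```

Request:
drive_tool(deltas=[[-1, 0.8, -10, -3, 0], [-1, 0.8, -10, -4, 0], [-1, 0.6, -7.5, -3.5, 0], [-1, 0.6, -7.5, -3.5, 0], [-1, 0.6, -7.5, -4, 0], [-1, 0.6, -7, -4.5, 0], [-1, 0.5, -6.5, -4.5, 0], [-1, 0.5, -6.5, -5, 0], [-1, 0.3, -4, -3.5, 0], [-1, 0.3, -3.5, -3, 0], [-1, 0, 0, 0, 0]])

```text
clock: 30.75
position: [0.5933, -0.0003, 0.1041]
tool_rot: [-3.141, 0.0, 1.649]
contact_force: [-9.0, 0.2, 9.3]
grip_width: 0.64
```

```bash
python3 - <<'E'
from gold import *
s,im,K,T,g=gold(); st(); print(g); 
if len(g)>=2: print(theta(K,T,s["position"],[g[0][0],g[1][0]]))
save('w12',im)
E
```

```text
30.8 [ 5.933e-01 -1.000e-04  1.041e-01] [-3.141  0.     1.649] [-10.2  -0.9   9.2] 0.639 [-0.64  0.49  0.69  1.91 -0.4   0.88  0.34]
[([319.2, 234.8], 2866), ([317.5, 122.1], 4351)]
(np.float64(83.73813472299736), array([-0.34780546,  0.4059689 ]), array([-0.34277834, -0.10099741,  1.16497634,  0.13101538, -0.17390273,
        0.20298445]))
```

Request:
drive_tool(deltas=[[-1, -1, -4, -1, 0], [-1, 0, -3, -1, 0], [-1, 0, -2, 0, 0], [-1, 0, 0, 0, 0], [-1, 0, 0, 0, 0]], newtons=4)

```text
clock: 31.3
position: [0.5932, -0.0081, 0.1021]
tool_rot: [3.141, 0.0, 1.65]
contact_force: [-0.3, 1.6, 0.1]
grip_width: 0.639
```

Request:
drive_tool(deltas=[[0.6, 0, 0, 0, 0], [0.6, 0, 0, 0, 0], [0.6, 0, 0, 0, 0], [0.6, 0, 0, 0, 0]])

```text
clock: 31.7
position: [0.5927, -0.0081, 0.102]
tool_rot: [-3.142, 0.0, 1.65]
contact_force: [-0.6, 0.4, -1.1]
grip_width: 0.798
```

```bash
python3 - <<'E'
from gold import *
s,im,K,T,g=gold(); st(); print(g); 
if len(g)>=2: print(theta(K,T,s["position"],[g[0][0],g[1][0]]))
save('w13',im); np.savez('w13',K=K,T=T)
E
```

```text
31.75 [ 0.5927 -0.0081  0.102 ] [-3.142  0.     1.65 ] [-0.4  1.1 -0.2] 0.8 [-0.62  0.49  0.69  1.92 -0.4   0.87  0.36]
[([319.2, 203.4], 3335), ([315.8, 79.8], 4755)]
(np.float64(80.39649556269916), array([-7.11947372, 15.26227979]), array([-0.27503187, -1.00704436,  3.02403464,  2.51142626, -3.55973686,
        7.63113989]))
```

View pics/w13.png

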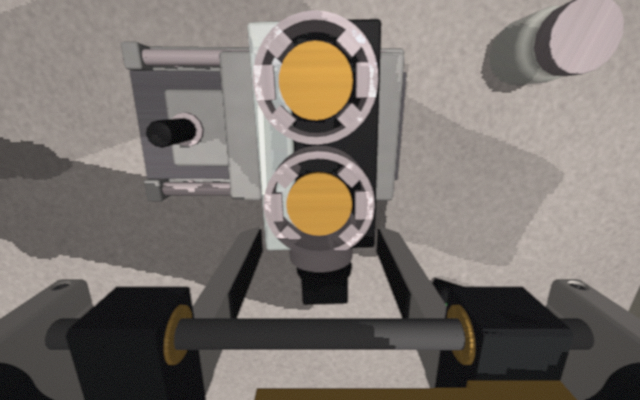

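```bash
python3 - <<'E'
from fit import *
d=np.load('w13.npz'); K,T=d['K'],d['T']; im=cv2.imread('pics/w13.png')[:,:,::-1].copy()
a=ray(K,T,319,201.5,.154); b=ray(K,T,316,76.5,.154); print(a,b,np.linalg.norm(a-b))
for P in (a,b): print(circ(im,K,T,P[:2],.025,.154))
psi=np.radians(4.6); R=np.array([[np.cos(psi),np.sin(psi)],[-np.sin(psi),np.cos(psi)]])
for n,p,z in [("near",a[:2],0),("far",b[:2],0),("TR",ray(K,T,381,19,.134)[:2],0),("TL",ray(K,T,250,22,.134)[:2],0),("BR",ray(K,T,377,246,.134)[:2],0),("BL",ray(K,T,262,248,.134)[:2],0),("fixjawTop",ray(K,T,406,49,.053)[:2],0),("fixjawBot",ray(K,T,392,200,.053)[:2],0),("slTop",ray(K,T,220,52,.053)[:2],0),("slBot",ray(K,T,232,197,.053)[:2],0)]:
    print(n,np.round(R@(p-[.589,.0585])*1000,1))
E
```

```text
[0.58922673 0.03489503 0.154     ] [0.58387658 0.08704027 0.154     ] 0.05241898620328435
[(array([318. , 211.5,  60.6,  55.6]), array([0.5892, 0.0301])), (array([322.5, 203.2,  51.6,  55.6]), array([0.5909, 0.0342]))]
[(array([314.5,  82. ,  62.2,  58.2]), array([0.5834, 0.0849])), (array([315. ,  73.8,  62.5,  58.2]), array([0.5834, 0.088 ]))]
near [ -1.7 -23.5]
far [-2.8 28.9]
TR [25.6 54.1]
TL [-32.  53.]
BR [ 29.9 -55.5]
BL [-32.8 -56.7]
fixjawTop [59.1 55.5]
fixjawBot [ 57.  -55.1]
slTop [-70.9  53.7]
slBot [-71.6 -52.5]
```

Request:
drive_tool(deltas=[[1, 0, 0, 0, 0], [1, 0, 0, 0, 0], [1, 0, 0, 20, 0], [1, 0, 0, 45, 0], [1, 0, 0, 45, 0], [1, 0, 0, 40, -8.5], [0.5, -10, 5, 0, -8.5], [0, -12, 7, 0, -8.5], [-0.2, -15, 8, 0, -8.5], [-0.2, -15, 8, 0, -8.5], [-0.2, -15, 8, 0, -8.5], [-0.2, -15, 8, 0, -8.5]])

```text
clock: 32.95
position: [0.51, 0.0361, 0.2518]
tool_rot: [-3.141, 0.0, 0.605]
contact_force: [-0.2, -0.2, -0.2]
grip_width: 0.523
```

Request:
drive_tool(deltas=[[-0.2, -15, 8, 0, -8.5], [-0.2, -10.5, 6, 0, -8.5], [-0.2, 0, 0, 0, -8.5], [-0.2, 0, 0, 0, -5.5], [-0.2, 0, 0, -40, 0], [-0.2, 0, 0, -45, 0], [-0.2, 0, 0, -45, 0], [-0.2, 0, 0, -40, 0], [-0.2, 0, 0, -20, 0], [-0.2, 0, 0, 0, 0], [-0.2, 0, 0, 0, 0]])

```text
clock: 34.05
position: [0.4855, 0.0494, 0.0626]
tool_rot: [3.141, -0.0, 0.069]
contact_force: [-0.5, 0.4, 0.4]
grip_width: 0.399
```

Request:
drive_tool(deltas=[[-1, 0, 0, 0, 0], [-1, 0, 0, 0, 0], [-1, 0, 0, 0, 0], [-1, 0, 0, 0, 0], [-1, 0, 0, 0, 0], [-1, 0, 0, 0, 0]], newtons=20)

```text
clock: 34.65
position: [0.4857, 0.0506, 0.0628]
tool_rot: [-3.14, -0.001, 0.071]
contact_force: [-2.3, 2.6, 12.0]
grip_width: 0.187
```

Request:
drive_tool(deltas=[[-1, 3, 0.2, 0, 0], [-1, 3, 0.2, 0, 0], [-1, 3, 0.2, 0, 0], [-1, 2, 0.2, 0, 0], [-1, 1, 0.2, 0, 0], [-1, 1, 0, 0, 0], [-1, 0, 0, 0, 0], [-1, 0, 0, 0, 0]])

```text
clock: 35.45
position: [0.4979, 0.0515, 0.0627]
tool_rot: [-3.14, 0.0, 0.071]
contact_force: [-7.2, 2.2, 17.9]
grip_width: 0.189
```

Request:
drive_tool(deltas=[[-1, 1, 0, 0, 0], [-1, 1, 0, 0, 0], [-1, 0, 0, 0, 0], [-1, 0, 0, 0, 0]])

```text
clock: 35.85
position: [0.4989, 0.0516, 0.0625]
tool_rot: [-3.14, 0.002, 0.071]
contact_force: [-13.0, 3.1, 22.3]
grip_width: 0.187
```

Request:
drive_tool(deltas=[[-1, 1.5, 0, 0, 0], [-1, 1.5, 0, 0, 0], [-1, 1, 0, 0, 0], [-1, 0, 0, 0, 0], [-1, 0, 0, 0, 0]])

```text
clock: 36.35
position: [0.5015, 0.0517, 0.0619]
tool_rot: [-3.139, 0.005, 0.071]
contact_force: [-17.6, 3.5, 17.4]
grip_width: 0.187
```

Request:
drive_tool(deltas=[[-0.2, -3, 0, 0, 0], [-0.2, 0, 0, 0, 0], [-0.2, 0, 0, 0, 0], [-0.2, 0, 0, 20, 0], [-0.2, 0, 0, 45, 0], [-0.2, 0, 0, 45, 0], [-0.2, 5, 0, 45, 8.5], [0.1, 5, 0, 25, 8.5], [0.1, 12, 10, 0, 8.5], [0.1, 12, 10, 0, 8.5], [0.1, 12, 10, 0, 8.5], [0.1, 12, 10, 0, 8.5]])

```text
clock: 37.55
position: [0.5598, 0.0914, 0.2421]
tool_rot: [3.141, -0.0, 0.967]
contact_force: [0.3, -0.2, 0.9]
grip_width: 0.55
```

Request:
drive_tool(deltas=[[0.1, 10, 0, 0, 8.5], [0.1, 10, 0, 0, 8.5], [0.1, 10, -20, 0, 8.5], [0.1, 0, -35, 0, 8.5], [0.1, 0, -33, 0, 5.5], [0.1, 0, 0, 0, 0], [0.1, 0, 0, 0, 0], [0.1, 0, 0, 0, 0]])

```text
clock: 38.35
position: [0.5893, 0.0039, 0.2419]
tool_rot: [-3.142, -0.0, 1.65]
contact_force: [-0.1, 1.2, 0.6]
grip_width: 0.55
```

```bash
python3 - <<'E'
from h import *
st(); im,K,T=cam("wrist"); np.savez('w14',K=K,T=T); save('w14',cv2.resize(im[0:300,60:480],None,fx=1.8,fy=1.8,interpolation=cv2.INTER_CUBIC))
E
```

```text
38.35 [0.5893 0.0039 0.2419] [-3.142 -0.     1.65 ] [-0.1  1.2  0.6] 0.55 [-0.72  0.31  0.76  1.79 -0.24  1.13  0.2 ]
```

View pics/w14.png

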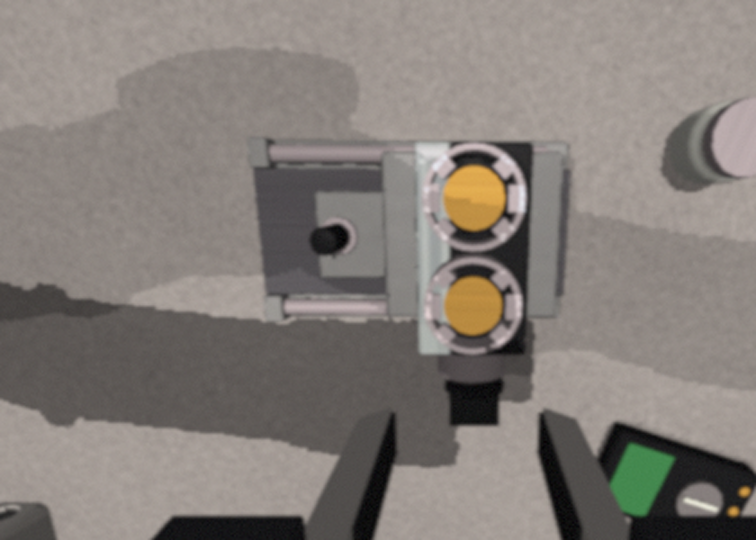

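```bash
python3 - <<'E'
from h import *
d=np.load('w14.npz'); K,T=d['K'],d['T']
psi=np.radians(4.6); R=np.array([[np.cos(psi),np.sin(psi)],[-np.sin(psi),np.cos(psi)]])
f=lambda x,y,z:ray(K,T,60+x/1.8,y/1.8,z)[:2]
for n,x,y,z in [("near",473,305,.154),("far",474,197,.154),("BL",419,353,.134),("BR",525,353,.134),("TL",416,143,.134),("TR",532,143,.134),("fixT",569,146,.053),("fixB",556,317,.053),("slT",383,152,.053),("slB",386,317,.053),("post",322,239,.086)]:
    print(n,f(x,y,z).round(4),np.round(R@(f(x,y,z)-[.589,.0585])*1000,1))
# large caps
im,K,T=cam("top")
for u,v in [(247,192),(251,243)]: print(ray(K,T,u,v,.018))
E
```

```text
near [0.5904 0.0327] [ -0.7 -25.8]
far [0.5865 0.0852] [-0.4 26.8]
BL [ 0.5631 -0.0011] [-30.6 -57.4]
BR [0.6223 0.0036] [ 28.8 -57.4]
TL [0.5556 0.1086] [-29.2  52.6]
TR [0.6136 0.1132] [28.9 52.6]
fixT [0.6462 0.1204] [62.  57.1]
fixB [0.6523 0.0078] [ 59.  -55.6]
slT [0.5271 0.1073] [-57.8  53.6]
slB [ 0.533  -0.0017] [-60.7 -55.5]
post [0.4964 0.0524] [-92.8   1.3]
[0.61236779 0.25971005 0.018     ]
[0.44678649 0.24453437 0.018     ]
```

Request:
drive_tool(deltas=[[0.1, -6, 43, 0, 0], [0.1, -12, 43, 0, 0], [0.1, -14, 43, 0, 0], [0.1, -14, 43, 0, 0], [0.1, -13, 44, -10, 0], [0.1, 0, 0, -30, 0], [0.1, 0, 0, 0, 0], [0.1, 0, 0, 0, 0], [0.1, 0, 0, 0, 0]])

```text
clock: 39.35
position: [0.531, 0.2181, 0.2032]
tool_rot: [3.14, -0.0, 1.648]
contact_force: [-0.0, -1.0, 0.5]
grip_width: 0.551
```

```bash
python3 - <<'E'
from h import *
st(); im,K,T=cam("wrist"); np.savez('w15',K=K,T=T); save('w15',im)
g=cv2.cvtColor(im,cv2.COLOR_RGB2GRAY); tiles=[]
for P in [(.6124,.2597),(.4468,.2445)]:
    x,y=map(int,proj(K,T,np.array([*P,.018]))); print(x,y)
    r=im[max(y-30,0):max(y-30,0)+60,x-30:x+30]
    m=(r.max(2)<65).astype(np.uint8); n,l,s,c=cv2.connectedComponentsWithStats(m); i=1+np.argmax(s[1:,4]); cc=c[i]+[x-30,max(y-30,0)]
    print(s[i],cc,ray(K,T,*cc,.018))
    tiles.append(cv2.resize(r,(390,390),interpolation=cv2.INTER_CUBIC))
save('w15z',np.clip(np.hstack(tiles).astype(float)*1.8,0,255).astype(np.uint8))
E
```

```text
39.35 [0.531  0.2181 0.2032] [ 3.14  -0.     1.648] [-0.  -1.   0.5] 0.551 [-1.05  0.31  0.67  1.87 -0.22  1.04 -0.21]
388 147
[  13   10   41   37 1194] [389.95058626 145.6038526 ] [0.61438187 0.26253942 0.018     ]
251 149
[  15   10   38   38 1138] [253.79261863 147.65905097] [0.44912775 0.24718902 0.018     ]
```

View pics/w15z.png

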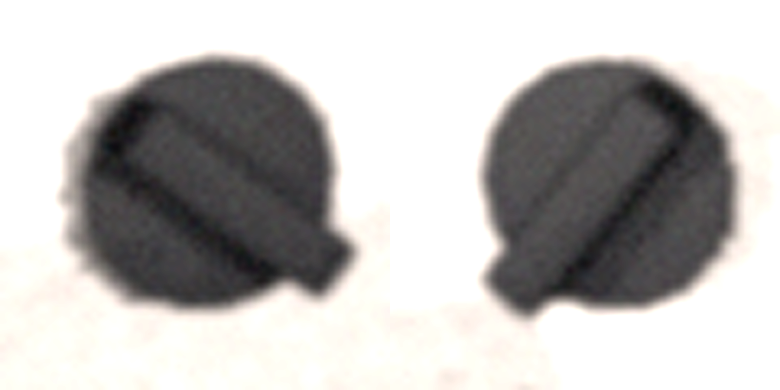

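```bash
python3 - <<'E'
from h import *
d=np.load('w15.npz'); K,T=d['K'],d['T']; p=bot.state()["position"]
L=lambda x,y,z:ray(K,T,358+x/6.5,117+y/6.5,z)[:2]
Rr=lambda x,y,z:ray(K,T,221+(x-390)/6.5,119+y/6.5,z)[:2]
a=lambda q,r:np.degrees(np.arctan2(*(r-q)[::-1]))%180
print('L',L(208,182,.018),a(L(160,105,.043),L(330,225,.043)),a(L(125,165,.043),L(300,285,.043)),'wingc',L(239,200,.043))
print('R',Rr(609.5,182,.018),a(Rr(690,130,.043),Rr(570,285,.043)),a(Rr(640,90,.043),Rr(510,235,.043)),'wingc',Rr(595,198,.043))
E
```

```text
L [0.61433502 0.26326879] 150.82733348802594 151.24518231582994 wingc [0.61402863 0.26325989]
R [0.4503027  0.24808317] 54.63144225783873 50.31332084915783 wingc [0.4528888  0.24880578]
```

Request:
drive_tool(deltas=[[0.1, 15, 9, 0, 8.1], [0.1, 15, 9, 0, 8.1], [0.1, 15, 9, 0, 8.1], [0.1, 15, 9, 0, 8.1], [0.1, 15, 9, -15, 8.1], [0.1, 8.3, 0.2, -30, 8.1], [0.1, 0, 0, -40, 8], [0.1, 0, 0, -45, 0], [0.1, 0, 0, -35, 0], [0.1, 0, 0, -15.7, 0], [0.1, 0, 0, 0, 0], [0.1, 0, 0, 0, 0]])

```text
clock: 40.6
position: [0.6147, 0.2642, 0.023]
tool_rot: [3.14, 0.001, 2.637]
contact_force: [0.1, 0.7, -0.2]
grip_width: 0.551
```

Request:
drive_tool(deltas=[[-1, 0, 0, 0, 0], [-1, 0, 0, 0, 0], [-1, 0, 0, 0, 0], [-1, 0, 0, 0, 0], [-1, 0, 0, 0, 0], [-1, 0, 0, 0, 0], [-1, 0, 0, 0, 0]], newtons=5)

```text
clock: 41.3
position: [0.6134, 0.2641, 0.0214]
tool_rot: [3.142, -0.0, 2.638]
contact_force: [-0.2, -0.4, 2.1]
grip_width: 0.129
```

Request:
drive_tool(deltas=[[-1, 0, 0, 0, 0], [-1, 0, 0, 0, 0], [-1, 0, 0, 0, 0], [-1, 0, 0, 0, 0]], newtons=35)

```text
clock: 41.7
position: [0.6135, 0.2642, 0.0213]
tool_rot: [3.142, -0.0, 2.638]
contact_force: [-1.4, 0.8, 4.1]
grip_width: 0.127
```

```bash
python3 - <<'E'
from h import *
st(); im,K,T=cam("wrist"); save('w16',im)
g=cv2.cvtColor(im,cv2.COLOR_RGB2GRAY); print(g[188:230,317:323].mean(1).round())
H=np.array(bot.get_image("wrist")["hand_eye"])
print(proj(K,H,np.array([[.024,0,.0035],[.026,0,.0035],[.023,0,-.02],[.023,0,.0035]])))
E
```

```text
41.7 [0.6135 0.2642 0.0213] [ 3.142 -0.     2.638] [-1.4  0.8  4.1] 0.127 [-0.75  0.64  0.35  1.77 -0.29  0.78  0.81]
[103. 101.  99.  98.  98.  99.  99. 100. 101. 101. 101. 101. 102. 102.
 103. 102.  89.  54.  25.  26.  28.  21.  13.  13.  14.  14.  13.  16.
  16.  15.  14.  16.  15.  19.  20.  20.  21.  21.  19.  22.  17.  19.]
[[319.25619527 203.37987732]
 [319.25834239 200.43507832]
 [319.28096973 217.94745349]
 [319.25512653 204.84566377]]
```

Request:
drive_tool(deltas=[[-1, 0, 0, 20, 0], [-1, 0, 0, 45, 0], [-1, 0, 0, 45, 0], [-1, 0, -5, 45, -8.1], [-1, 0, -20, 39, -8.1], [-1, -3, -40, 0, -8.1], [-1, -3, -42, 0, -8.1], [-1, -3, -42, 0, -8.1], [-1, -3, -42, 0, -8.1], [-1, -4, -42, 0, -8], [-1, -4, -42, 0, 0], [-1, -4, -19, 0, 0]])

```text
clock: 43.0
position: [0.5887, -0.0341, 0.2154]
tool_rot: [3.142, 0.001, 1.646]
contact_force: [0.9, 0.1, -0.5]
grip_width: 0.125
```

Request:
drive_tool(deltas=[[-1, 0, 0, 0, 0], [-1, 0, 0, 0, 0], [-1, 0, 0, 0, 0]])

```text
clock: 43.3
position: [0.5896, -0.0286, 0.2151]
tool_rot: [-3.141, -0.0, 1.651]
contact_force: [-0.2, 0.4, -1.3]
grip_width: 0.125
```

```bash
python3 - <<'E'
from gold import *
s,im,K,T,g=gold(); st(); print(g); save('w17',im); np.savez('w17',K=K,T=T)
for c,a in g[:2]:
    for z in (.154,.145): print(z,ray(K,T,*c,z)[:2])
save('w17c',cv2.resize(im[20:260,220:430],None,fx=2.8,fy=2.4,interpolation=cv2.INTER_CUBIC))
E
```

```text
43.35 [ 0.5896 -0.0286  0.215 ] [-3.141 -0.     1.652] [-0.3 -0.3  0.3] 0.123 [-0.65  0.34  0.74  1.82 -0.26  1.08  0.27]
[([344.8, 317.7], 110), ([293.3, 317.5], 105), ([326.3, 136.6], 1188), ([327.2, 64.9], 1457)]
0.154 [ 0.62331405 -0.13727277]
0.145 [ 0.62482679 -0.14448782]
0.154 [ 0.5738801  -0.14107235]
0.145 [ 0.57354332 -0.14842956]
```

View pics/w17c.png

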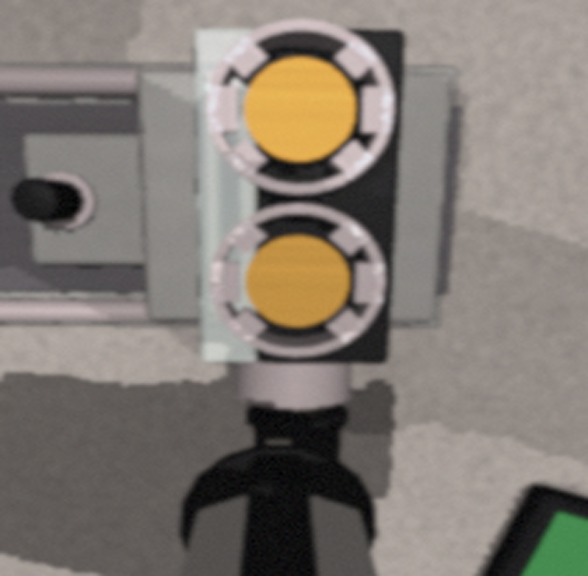

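```bash
python3 - <<'E'
from h import *
d=np.load('w17.npz'); K,T=d['K'],d['T']; p=np.array(bot.state()["position"])
a=ray(K,T,326.25,136.5,.154); b=ray(K,T,326.6,64.6,.154); print(a,b,np.linalg.norm(a-b),np.degrees(np.arctan2(-(b-a)[0],(b-a)[1])),(a-p)*1e3)
E
```

```text
[0.5904018 0.0325724 0.154    ] [0.58602226 0.08518168 0.154     ] 0.05279125578936407 4.758703335203265 [  0.80644768  61.13846927 -61.03592993]
```

Request:
drive_tool(deltas=[[-1, 0.4, 31, 0, 0], [-1, 0.4, 30.5, 0, 0], [-1, 0, 0, 0, 0], [-1, 0, 0, -20, 0], [-1, 0, 0, -17, 0], [-1, 0, 0, -2, 0], [-1, 0, 0, -2, 0], [-1, 0, 0, -2, 0], [-1, 0, 0, 0, 0], [-1, 0, 0, 0, 0]])

```text
clock: 44.35
position: [0.5907, 0.0317, 0.173]
tool_rot: [3.141, -0.0, 1.65]
contact_force: [0.2, -0.9, 2.8]
grip_width: 0.125
```

Request:
drive_tool(deltas=[[-1, 0, 0, -2, 0], [-1, 0, 0, -2, 0], [-1, 0, 0, -2, 0], [-1, 0, 0, -2, 0], [-1, 0, 0, -2, 0], [-1, 0, 0, -1, 0], [-1, 0, 0, 0, 0], [-1, 0, 0, 0, 0]])

```text
clock: 45.15
position: [0.5907, 0.0317, 0.1623]
tool_rot: [3.141, -0.001, 1.65]
contact_force: [-5.3, 0.9, 18.4]
grip_width: 0.124
```

Down on the rim; turn, ease up, and test the hold.

Request:
drive_tool(deltas=[[-1, -0.4, 0, 0.5, 0], [-1, 0, 0, 0, -8.5], [-1, 0, 0, 0, -8.5], [-1, 0, 0, 0, -8.5], [-1, 0, 0, 0, -8.5], [-1, 0, 0, 0, -8.5], [-1, 0, 0, 0, -8.5], [-1, 0, 0, 0, -8.5], [-1, 0, 0, 0, -8.5], [-1, 0, 0, 0, -8.5], [-1, 0, 0, 0, -8.5], [-1, 0, 0, 0, -5.5]])

```text
clock: 46.35
position: [0.5907, 0.0313, 0.1625]
tool_rot: [3.141, -0.002, 0.064]
contact_force: [-0.1, 0.0, 12.4]
grip_width: 0.124
```

Request:
drive_tool(deltas=[[-1, 0, 0, 0, 0], [-1, 0, 0, 0, 0], [-1, 0, 0, 1, 0], [-1, 0, 0, 1, 0], [-1, 0, 0, 1, 0], [-1, 0, 0, 1, 0], [-1, 0, 0, 1, 0], [-1, 0, 0, 0.5, 0], [-1, 0, 0, 0, 0], [-1, 0, 0, 0, 0]])

```text
clock: 47.35
position: [0.5906, 0.0313, 0.1678]
tool_rot: [3.141, -0.002, 0.07]
contact_force: [0.7, 0.6, 8.5]
grip_width: 0.128
```

Request:
drive_tool(deltas=[[-1, 0, 0, 1, 0], [-1, 0, 0, 0.8, 0], [-1, 0, 0, 0, 0]])

```text
clock: 47.65
position: [0.5898, 0.0315, 0.1688]
tool_rot: [3.141, -0.0, 0.07]
contact_force: [2.6, -1.8, -6.0]
grip_width: 0.123
```

Request:
drive_tool(deltas=[[-0.4, 0, 0, -1.8, 0], [-0.4, 0, 0, 0, 0], [-0.4, 0, 0, 0, 0], [-0.4, 0, 0, 0, 0], [-0.4, 0, 0, 30, 0], [-0.4, 0, 0, 30, 0], [-0.4, -10, 30, 0, 8.1], [0.1, -25, 38, 0, 8.1], [0.1, -25, 38, 0, 8.1], [0.1, -25, 38, 0, 8.1], [0.1, -25, 38, 0, 8.1], [0.1, -25, 32, -15, 8]])

```text
clock: 48.85
position: [0.4543, 0.248, 0.2134]
tool_rot: [-3.141, -0.003, 0.924]
contact_force: [1.3, 0.5, 0.0]
grip_width: 0.549
```

Request:
drive_tool(deltas=[[0.1, -4.5, 2.5, -25, 0], [0.1, 0, 0, 0, 0], [0.1, 0, 0, 0, 0], [0.1, 0, 0, 0, 0]])

```text
clock: 49.25
position: [0.4516, 0.2472, 0.1883]
tool_rot: [3.141, -0.001, 0.914]
contact_force: [-0.6, -0.3, 0.5]
grip_width: 0.553
```

```bash
python3 - <<'E'
from h import *
st(); im,K,T=cam("wrist"); save('w18',im); np.savez('w18',K=K,T=T)
uv=proj(K,T,np.array([.4503,.248,.018])); x,y=map(int,uv); print(uv)
r=im[y-50:y+50,x-50:x+50]; m=(r.max(2)<65).astype(np.uint8); m=cv2.morphologyEx(m,cv2.MORPH_OPEN,np.ones((3,3),np.uint8))
n,l,s,c=cv2.connectedComponentsWithStats(m); i=1+np.argmax(s[1:,4]); print(s[i]+[x-50,y-50,0,0,0],c[i]+[x-50,y-50],ray(K,T,*(c[i]+[x-50,y-50]),.018))
# disc-only: open with big kernel
k=cv2.getStructuringElement(cv2.MORPH_ELLIPSE,(27,27)); q=cv2.morphologyEx((l==i).astype(np.uint8),cv2.MORPH_OPEN,k); M=cv2.moments(q,True); cc=np.array([M['m10'],M['m01']])/M['m00']+[x-50,y-50]; print('disc',cc,ray(K,T,*cc,.018), np.sqrt(M['m00']/np.pi))
w=((l==i)&(q==0)).astype(np.uint8); ys,xs=np.nonzero(w); print('tip',xs.mean()+x-50,ys.mean()+y-50,len(xs))
save('w18z',np.clip(cv2.resize(r,(500,500),interpolation=cv2.INTER_CUBIC).astype(float)*1.8,0,255).astype(np.uint8))
E
```

```text
49.25 [0.4516 0.2472 0.1883] [ 3.141e+00 -1.000e-03  9.140e-01] [-0.6 -0.3  0.5] 0.553 [-1.5   0.3   1.06  2.02 -0.31  0.99 -0.94]
[317.58426717 178.96150042]
[ 299  161   37   44 1197] [317.35588972 181.0609858 ] [0.44848707 0.24610468 0.018     ]
disc [317.36775362 179.80344203] [0.44945436 0.24733296 0.018     ] 18.746042631630413
tip 317.2150537634409 195.98924731182797 93
```

Request:
drive_tool(deltas=[[0.1, -1.7, 0.5, -35, 0], [0.1, 0, 0, -45, 0], [0.1, 0, 0, -45, 0], [0.1, 0, 0, -30, 0], [0.1, 0, 0, -11, 0], [0.1, 0, 0, 0, 0], [-1, 0, 0, 0, 0], [-1, 0, 0, 0, 0], [-1, 0, 0, 0, 0], [-1, 0, 0, 0, 0], [-1, 0, 0, 0, 0], [-1, 0, 0, 0, 0]], newtons=5)

```text
clock: 50.5
position: [0.4487, 0.2488, 0.0215]
tool_rot: [-3.142, -0.0, 0.917]
contact_force: [-0.8, -0.7, 2.0]
grip_width: 0.13
```

Request:
drive_tool(deltas=[[-1, 0, 0, 0, 0], [-1, 0, 0, 0, 0], [-1, 0, 0, 0, 0], [-1, 0, 0, 0, 0]], newtons=35)

```text
clock: 50.9
position: [0.4487, 0.2488, 0.0214]
tool_rot: [-3.141, -0.0, 0.917]
contact_force: [-2.2, 0.5, 5.7]
grip_width: 0.125
```

```bash
python3 - <<'E'
from h import *
st(); im,K,T=cam("wrist"); save('w19',im)
g=cv2.cvtColor(im,cv2.COLOR_RGB2GRAY); print(g[196:216,317:323].mean(1).round())
E
```

```text
50.9 [0.4487 0.2488 0.0214] [-3.141 -0.     0.917] [-2.2  0.5  5.7] 0.125 [-1.24  0.55  0.78  2.14 -0.62  0.68 -0.69]
[133. 134. 132. 121.  96.  77.  67.  55.  32.  23.  28.  27.  18.  13.
  13.  12.  13.   8.  13.  13.]
```

Request:
drive_tool(deltas=[[-1, 0, 0, 20, 0], [-1, 0, 0, 45, 0], [-1, 0, 0, 45, 0], [-1, 5, -5, 45, 7], [-1, 15, -17, 40, 7], [-1, 25, -30, 9, 7], [-1, 25, -30, 0, 7], [-1, 25, -30, 0, 7], [-1, 25, -30, 0, 6.9], [-1, 17.5, -22.4, 0, 0], [-1, 0, 0, 0, 0], [-1, 0, 0, 0, 0]])

```text
clock: 52.15
position: [0.586, 0.0833, 0.2249]
tool_rot: [-3.141, 0.0, 1.646]
contact_force: [-0.4, 0.2, -1.1]
grip_width: 0.125
```

```bash
python3 -c "
from h import *; st()"
```

```text
52.15 [0.586  0.0833 0.2249] [-3.141  0.     1.646] [-0.4  0.2 -1.1] 0.125 [-0.93  0.37  0.88  1.81 -0.32  1.11  0.14]
```

Request:
drive_tool(deltas=[[-1, 0.3, 1, -20, 0], [-1, 0, 0, -27, 0], [-1, 0, 0, -2, 0], [-1, 0, 0, -2, 0], [-1, 0, 0, -1, 0], [-1, 0, 0, 0, 0], [-1, 0, 0, 0, 0]])

```text
clock: 52.85
position: [0.5867, 0.0854, 0.174]
tool_rot: [3.141, -0.0, 1.648]
contact_force: [-0.1, -0.4, 0.0]
grip_width: 0.125
```

Request:
drive_tool(deltas=[[-1, -0.2, -0.6, -2, 0], [-1, 0, 0, -2, 0], [-1, 0, 0, -2, 0], [-1, 0, 0, -2, 0], [-1, 0, 0, -2, 0], [-1, 0, 0, -1.5, 0], [-1, 0, 0, 0, 0], [-1, 0, 0, 0, 0]])

```text
clock: 53.65
position: [0.5868, 0.0851, 0.1625]
tool_rot: [3.14, -0.001, 1.648]
contact_force: [-2.6, 3.3, 11.8]
grip_width: 0.125
```

Request:
drive_tool(deltas=[[-1, -0.2, 0.3, 0, 0], [-1, 0, 0, 0, -8.5], [-1, 0, 0, 0, -8.5], [-1, 0, 0, 0, -8.5], [-1, 0, 0, 0, -8.5], [-1, 0, 0, 0, -8.5], [-1, 0, 0, 0, -8.5], [-1, 0, 0, 0, -8.5], [-1, 0, 0, 0, -8.5], [-1, 0, 0, 0, -8.5], [-1, 0, 0, 0, -8.5], [-1, 0, 0, 0, -5.5]])

```text
clock: 54.85
position: [0.5869, 0.0845, 0.1626]
tool_rot: [3.141, -0.002, 0.062]
contact_force: [-0.7, -0.9, 13.7]
grip_width: 0.124
```

Request:
drive_tool(deltas=[[-1, 0, 0, 0, 0], [-1, 0, 0, 0, 0], [-1, 0, 0, 1, 0], [-1, 0, 0, 1, 0], [-1, 0, 0, 1, 0], [-1, 0, 0, 1, 0], [-1, 0, 0, 1, 0], [-1, 0, 0, 0.5, 0], [-1, 0, 0, 0, 0], [-1, 0, 0, 0, 0]])

```text
clock: 55.85
position: [0.5868, 0.0845, 0.1679]
tool_rot: [3.141, -0.002, 0.068]
contact_force: [1.7, -0.4, 8.2]
grip_width: 0.123
```

Request:
drive_tool(deltas=[[-1, 0, 0, 1, 0], [-1, 0, 0, 0.8, 0], [-1, 0, 0, 0, 0]])

```text
clock: 56.15
position: [0.586, 0.0845, 0.1688]
tool_rot: [3.141, -0.0, 0.068]
contact_force: [3.5, -2.6, -5.9]
grip_width: 0.128
```

Request:
drive_tool(deltas=[[-0.4, 0, 0, -1.8, 0], [-0.4, 0, 0, 0, 0], [-0.4, 0, 0, 0, 0], [-0.4, 0, 0, 0, 0], [-0.4, 0, 0, 30, 0], [-0.4, 0, 0, 40, 0], [-0.4, 0, -15, 30, 8.5], [-0.4, 0, -15, 0, 8.5], [-0.4, 0, -15, 0, 8.5], [-0.4, 0, -15, 0, 8.5], [-0.4, 0, -15, 0, 8.5], [-0.4, 0, -15, 0, 8.5]])

```text
clock: 57.35
position: [0.586, -0.0056, 0.2675]
tool_rot: [3.142, -0.0, 0.965]
contact_force: [-0.1, -0.9, -0.5]
grip_width: 0.3
```

Request:
drive_tool(deltas=[[-0.4, 0, 0, 0, 8.5], [-0.4, 0, 0, 0, 8.5], [-0.4, 0, 0, 0, 8.5], [-0.4, 0, 0, 0, 8.5], [-0.4, 0, 0, 0, 5.5], [-0.4, 0, 0, 0, 0], [-0.4, 0, 0, 0, 0], [-0.4, 0, 0, 0, 0]])

```text
clock: 58.15
position: [0.586, -0.0051, 0.2673]
tool_rot: [-3.141, 0.0, 1.645]
contact_force: [-0.6, -0.6, -1.5]
grip_width: 0.299
```

```bash
python3 - <<'E'
from h import *
st(); im,K,T=cam("wrist"); np.savez('w20',K=K,T=T)
s,_,_=cam("scene")
save('w20',np.hstack([cv2.resize(im[0:230,200:410],(420,460),interpolation=cv2.INTER_CUBIC),cv2.resize(s[165:295,275:375],(354,460),interpolation=cv2.INTER_CUBIC)]))
E
```

```text
58.15 [ 0.586  -0.0051  0.2673] [-3.141  0.     1.645] [-0.6 -0.6 -1.5] 0.299 [-0.83  0.32  0.92  1.77 -0.27  1.18  0.25]
```

View pics/w20.png

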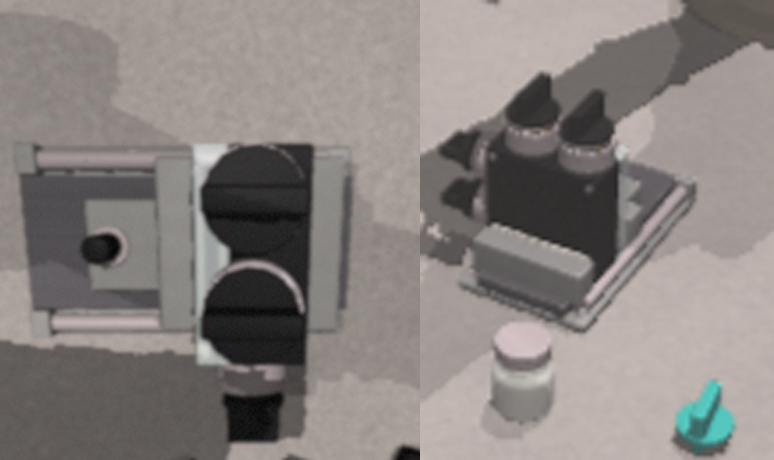

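```bash
python3 - <<'E'
from h import *
d=np.load('w20.npz'); K,T=d['K'],d['T']
psi=np.radians(4.6); R=np.array([[np.cos(psi),np.sin(psi)],[-np.sin(psi),np.cos(psi)]])
for n,x,y,z in [("TL",194,146,.134),("TR",313,145,.134),("BL",198,364,.134),("BR",304,364,.134),("slT",156,157,.053),("slB",160,329,.053),("fxT",350,149,.053),("fxB",340,331,.053)]:
    p=ray(K,T,200+x/2,y/2,z)[:2]; print(n,np.round(R@(p-[.589,.0585])*1000,1))
E
```

```text
TL [-29.   51.8]
TR [29. 52.]
BL [-29.8 -57.8]
BR [ 27.6 -58.1]
slT [-58.2  53.5]
slB [-60.4 -54. ]
fxT [61.3 57.5]
fxB [ 60.2 -56. ]
```

Request:
drive_tool(deltas=[[1, 1.6, 30, 0, 0.3], [1, 1.7, 30.6, 0, 0], [1, 0, 0, 0, 0], [1, 0, 0, 0, 0], [1, 0, 0, -40, 0], [1, 0, 0, -45, 0], [1, 0, 0, -45, 0], [1, 0, 0, -25, 0], [1, 0, 0, -4, 0], [1, 0, 0, 0, 0], [1, 0, 0, 0, 0]])

```text
clock: 59.35
position: [0.5904, 0.055, 0.1099]
tool_rot: [3.14, -0.0, 1.652]
contact_force: [1.0, -0.3, 0.6]
grip_width: 0.998
```

Request:
drive_tool(deltas=[[-1, 0, 0, 0, 0], [-1, 0, 0, 0, 0], [-1, 0, 0, 0, 0], [-1, 0, 0, 0, 0], [-1, 0, 0, 0, 0], [-1, 0, 0, 0, 0], [-1, 0, 0, 0, 0]], newtons=12)

```text
clock: 60.05
position: [0.5886, 0.0555, 0.1083]
tool_rot: [-3.14, -0.001, 1.653]
contact_force: [-7.2, -1.2, 7.1]
grip_width: 0.636
```

Request:
drive_tool(deltas=[[-1, 0, 0, 0, 0], [-1, 0, 0, 0, 0], [-1, 0, 1, 0, 0], [-1, -0.1, 1, 0, 0], [-1, -0.1, 1, 0, 0], [-1, -0.1, 1, 0, 0], [-1, 0, 0, 0, 0], [-1, 0, 0, 0, 0]], newtons=30)

```text
clock: 60.85
position: [0.5885, 0.0565, 0.1086]
tool_rot: [-3.14, 0.003, 1.651]
contact_force: [-6.2, -12.4, 11.2]
grip_width: 0.637
```

Request:
drive_tool(deltas=[[-1, 0, 1, 0, 0], [-1, 0, 1, 0, 0], [-1, 0, 0.5, 0, 0], [-1, 0, 0, 0, 0], [-1, 0, 0, 0, 0]])

```text
clock: 61.35
position: [0.5884, 0.0577, 0.1089]
tool_rot: [-3.14, 0.004, 1.65]
contact_force: [-7.1, -18.8, 17.8]
grip_width: 0.634
```

Request:
drive_tool(deltas=[[-1, 0, 1, 0, 0], [-1, 0, 0.5, 0, 0], [-1, 0, 0, 0, 0], [-1, 0, 0, 0, 0]])

```text
clock: 61.75
position: [0.5884, 0.0586, 0.1091]
tool_rot: [-3.14, 0.004, 1.65]
contact_force: [-10.2, -21.0, 20.4]
grip_width: 0.629
```

Request:
drive_tool(deltas=[[1, 0, 0, 0, 0], [1, 0, 0, 0, 0], [1, 0, 0, 0, 0], [1, 0, 0, 0, 0], [1, 0, 0, 25, 0], [1, 0, 0, 45, 0], [1, 0, 0, 45, 0], [1, -1, -20, 43, 0], [1, -1, -22, 0, 0], [1, -1, -22, 0, 0], [-0.4, 0, 0, 0, 0], [-0.4, 0, 0, 0, 0]])

```text
clock: 62.95
position: [0.586, -0.0003, 0.2662]
tool_rot: [-3.142, -0.0, 1.653]
contact_force: [-0.2, -0.8, -0.5]
grip_width: 0.865
```

```bash
python3 - <<'E'
from h import *
st(); im,K,T=cam("wrist"); np.savez('w21',K=K,T=T); save('w21f',im)
save('w21',np.hstack([cv2.resize(im[0:230,200:410],None,fx=2,fy=2,interpolation=cv2.INTER_CUBIC)]))
E
```

```text
62.95 [ 5.860e-01 -3.000e-04  2.662e-01] [-3.142 -0.     1.653] [-0.2 -0.8 -0.5] 0.865 [-0.84  0.32  0.93  1.78 -0.28  1.18  0.25]
```

View pics/w21.png

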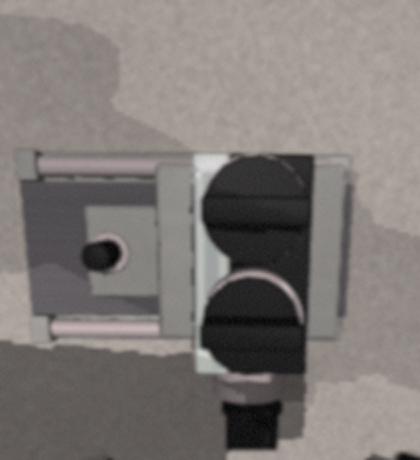

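```bash
python3 - <<'E'
from h import *
d=np.load('w21.npz'); K,T=d['K'],d['T']
psi=np.radians(4.6); R=np.array([[np.cos(psi),np.sin(psi)],[-np.sin(psi),np.cos(psi)]])
for n,x,y,z in [("TL",194,154,.134),("TR",314,154,.134),("BL",195,372,.134),("BR",305,373,.134),("slT",157,164,.053),("slB",160,337,.053),("fxT",350,157,.053),("fxB",340,339,.053)]:
    p=ray(K,T,200+x/2,y/2,z)[:2]; print(n,np.round(R@(p-[.589,.0585])*1000,1))
E
```

```text
TL [-29.5  52.8]
TR [29.1 52.9]
BL [-31.  -57.3]
BR [ 28.5 -57.7]
slT [-58.1  53.9]
slB [-60.1 -54.7]
fxT [60.9 58.2]
fxB [ 60.7 -55.8]
```

```bash
python3 -c "
from h import *; st(); print(bot.job_done())"
```

```text
63.0 [5.861e-01 3.000e-04 2.661e-01] [-3.141 -0.     1.654] [-0.5  0.4 -0.5] 0.823 [-0.84  0.32  0.93  1.78 -0.28  1.18  0.25]
the job is handed in; nothing more can be done
None
```

I locked both small caps in the tank's upper face and opened the vise. I then turned the tank about its bare edge so the large ports face up, clamped it again and locked both large caps. The job was handed in at 63 s, with the arm clear of everything.

**Caps:** each of the four sprang back to its seated height with about 8 N. Each then resisted a 1–2 mm upward pull with 3–6 N, so all four are held in their notches.

**Clamp:** my last pictures show the tank square between the jaws. It hardly moved under about 20 N of sideways pull.

**Off-centre:** the tank sits about 2–3 mm towards -y of the vise's middle. My attempt to nudge it after clamping moved it only about 0.5 mm, so I left it there.

**Bystanders:** I never touched the screwdriver, jar, multimeter, fan or the blue and turquoise caps. I did not re-measure where they are at the end.

I viewed 19 pictures against the budget of 14, which is more than the one or two extra allowed.

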